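# Lay out a bone carver's tray

### The job

Set out the carver's tray from the black pad: lay every bone blank flat and lengthwise in the long compartments, one to a compartment, lay the knife flat along its own compartment with the blade pointing away from the disc compartment, and put exactly three of the button discs flat, side by side and not stacked, in the disc compartment. Leave the other discs out of the tray and do not disturb the jar, the carved snail or the horn block.

Things in the scene. Friction and masses are not known exactly. Their poses are not given: they have to be found in the camera images.
- tray: Fixed flat tray, 202 (x) x 288 (y) mm, gold rim, dark felt floor 6 mm above its underside, all rims and white dividers 14 mm above its underside (8 mm above the felt), dividers 4 mm thick. Origin: centre of its underside, on the bench (z = 0). Its x axis points from the row of four long compartments to the row with the disc and knife compartments; z up. It stands on the robot's left or right, turned up to 0.2 rad.
- disc_bay (a point): Centre of the felt floor of the disc compartment (the smaller one of the two-compartment row), inside 66 mm (tray x) x 92 mm (tray y). Axes as the tray's.
- knife_bay (a point): Centre of the felt floor of the knife compartment, beside the disc compartment on its +y side in the tray's frame; inside 66 mm (tray x) x 180 mm (tray y). Axes as the tray's.
- pad: Fixed black rubber work pad, 290 x 300 x 4 mm, on the other side of the robot from the tray; the pieces start on it. Origin: centre of its underside, on the bench.
- knife_handle (a point): Carving knife lying flat. Point: middle of its dark wooden handle, half-way up, near its centre of mass. Handle 95 mm long (its x), 20 mm wide (y), 14 mm high (z). The x axis points to the blade, which reaches 107 mm from this point at half height. 155 mm long over all, 60 g.
- knife_tip (a point): Point of the knife's steel blade, 105 mm from the handle's middle along the knife's x.
- wax_jar_center (a point): Bystander: amber jar with a brass lid, 52 mm across, 55 mm high; its centre.
- snail_center (a point): Bystander: carved bone snail, 50 x 30 x 44 mm; its middle, 18 mm up.
- offcut_center (a point): Bystander: block of dark horn with a pale top, 70 x 50 x 31 mm; its centre, 15 mm up.
- slot0 (a point): Centre of the felt floor of long compartment 0 of four side by side, inside 120 mm (tray x, lengthwise) x 66 mm (tray y). Axes as the tray's.
- slot1 (a point): Centre of the felt floor of long compartment 1 of four side by side, inside 120 mm (tray x, lengthwise) x 66 mm (tray y). Axes as the tray's.
- slot2 (a point): Centre of the felt floor of long compartment 2 of four side by side, inside 120 mm (tray x, lengthwise) x 66 mm (tray y). Axes as the tray's.
- slot3 (a point): Centre of the felt floor of long compartment 3 of four side by side, inside 120 mm (tray x, lengthwise) x 66 mm (tray y). Axes as the tray's.
- blank0_center (a point): Flat bone blank, an ivory-white bar 106 mm (its x) x 34 mm (y) x 10 mm (z), about 65 g; its centre. May be absent (two to four are present).
- blank1_center (a point): Flat bone blank, an ivory-white bar 106 mm (its x) x 34 mm (y) x 10 mm (z), about 65 g; its centre. May be absent (two to four are present).
- blank2_center (a point): Flat bone blank, an ivory-white bar 106 mm (its x) x 34 mm (y) x 10 mm (z), about 65 g; its centre. May be absent (two to four are present).
- blank3_center (a point): Flat bone blank, an ivory-white bar 106 mm (its x) x 34 mm (y) x 10 mm (z), about 65 g; its centre. May be absent (two to four are present).
- disc0_center (a point): Round bone button disc, ivory-white, 24 mm across, 10 mm thick, about 12 g; its centre. Always present.
- disc1_center (a point): Round bone button disc, ivory-white, 24 mm across, 10 mm thick, about 12 g; its centre. Always present.
- disc2_center (a point): Round bone button disc, ivory-white, 24 mm across, 10 mm thick, about 12 g; its centre. Always present.
- disc3_center (a point): Round bone button disc, ivory-white, 24 mm across, 10 mm thick, about 12 g; its centre. Always present.
- disc4_center (a point): Round bone button disc, ivory-white, 24 mm across, 10 mm thick, about 12 g; its centre. Always present.
There are look-alikes about, which are no part of the job. Leave any yellow look-alike of the part that bears disc0_center alone.

How it is judged:
At the end, for the whole second after the job is handed in: Each blank flat on the felt of a long compartment of its own (0.08 rad), within 0.26 rad of its length. Knife flat in its compartment, within 0.26 rad, blade away from the discs. Exactly three discs flat on the felt of the disc compartment, the other two outside the tray (((x of blank0_center in the frame of slot0 between -0.012 and 0.012 m and y of blank0_center in the frame of slot0 between -0.02 and 0.02 m and z of blank0_center in the frame of slot0 between 0 and 0.009 m) or (x of blank0_center in the frame of slot1 between -0.012 and 0.012 m and y of blank0_center in the frame of slot1 between -0.02 and 0.02 m and z of blank0_center in the frame of slot1 between 0 and 0.009 m) or (x of blank0_center in the frame of slot2 between -0.012 and 0.012 m and y of blank0_center in the frame of slot2 between -0.02 and 0.02 m and z of blank0_center in the frame of slot2 between 0 and 0.009 m) or (x of blank0_center in the frame of slot3 between -0.012 and 0.012 m and y of blank0_center in the frame of slot3 between -0.02 and 0.02 m and z of blank0_center in the frame of slot3 between 0 and 0.009 m)) and angle between the x axis of each of blank0_center, blank1_center, blank2_center, blank3_center and the x axis of slot0, either way round below 0.26 rad and angle between the z axis of each of blank0_center, blank1_center, blank2_center, blank3_center and the z axis of slot0, either way round below 0.08 rad and ((x of blank1_center in the frame of slot0 between -0.012 and 0.012 m and y of blank1_center in the frame of slot0 between -0.02 and 0.02 m and z of blank1_center in the frame of slot0 between 0 and 0.009 m) or (x of blank1_center in the frame of slot1 between -0.012 and 0.012 m and y of blank1_center in the frame of slot1 between -0.02 and 0.02 m and z of blank1_center in the frame of slot1 between 0 and 0.009 m) or (x of blank1_center in the frame of slot2 between -0.012 and 0.012 m and y of blank1_center in the frame of slot2 between -0.02 and 0.02 m and z of blank1_center in the frame of slot2 between 0 and 0.009 m) or (x of blank1_center in the frame of slot3 between -0.012 and 0.012 m and y of blank1_center in the frame of slot3 between -0.02 and 0.02 m and z of blank1_center in the frame of slot3 between 0 and 0.009 m)) and ((x of blank2_center in the frame of slot0 between -0.012 and 0.012 m and y of blank2_center in the frame of slot0 between -0.02 and 0.02 m and z of blank2_center in the frame of slot0 between 0 and 0.009 m) or (x of blank2_center in the frame of slot1 between -0.012 and 0.012 m and y of blank2_center in the frame of slot1 between -0.02 and 0.02 m and z of blank2_center in the frame of slot1 between 0 and 0.009 m) or (x of blank2_center in the frame of slot2 between -0.012 and 0.012 m and y of blank2_center in the frame of slot2 between -0.02 and 0.02 m and z of blank2_center in the frame of slot2 between 0 and 0.009 m) or (x of blank2_center in the frame of slot3 between -0.012 and 0.012 m and y of blank2_center in the frame of slot3 between -0.02 and 0.02 m and z of blank2_center in the frame of slot3 between 0 and 0.009 m)) and ((x of blank3_center in the frame of slot0 between -0.012 and 0.012 m and y of blank3_center in the frame of slot0 between -0.02 and 0.02 m and z of blank3_center in the frame of slot0 between 0 and 0.009 m) or (x of blank3_center in the frame of slot1 between -0.012 and 0.012 m and y of blank3_center in the frame of slot1 between -0.02 and 0.02 m and z of blank3_center in the frame of slot1 between 0 and 0.009 m) or (x of blank3_center in the frame of slot2 between -0.012 and 0.012 m and y of blank3_center in the frame of slot2 between -0.02 and 0.02 m and z of blank3_center in the frame of slot2 between 0 and 0.009 m) or (x of blank3_center in the frame of slot3 between -0.012 and 0.012 m and y of blank3_center in the frame of slot3 between -0.02 and 0.02 m and z of blank3_center in the frame of slot3 between 0 and 0.009 m)) and ((x of disc0_center in the frame of disc_bay between -0.024 and 0.024 m and y of disc0_center in the frame of disc_bay between -0.037 and 0.037 m and z of disc0_center in the frame of disc_bay between 0 and 0.0075 m and x of disc1_center in the frame of disc_bay between -0.024 and 0.024 m and y of disc1_center in the frame of disc_bay between -0.037 and 0.037 m and z of disc1_center in the frame of disc_bay between 0 and 0.0075 m and x of disc2_center in the frame of disc_bay between -0.024 and 0.024 m and y of disc2_center in the frame of disc_bay between -0.037 and 0.037 m and z of disc2_center in the frame of disc_bay between 0 and 0.0075 m and (x of disc3_center in the frame of tray above 0.11 m or x of disc3_center in the frame of tray below -0.11 m or y of disc3_center in the frame of tray above 0.153 m or y of disc3_center in the frame of tray below -0.153 m) and (x of disc4_center in the frame of tray above 0.11 m or x of disc4_center in the frame of tray below -0.11 m or y of disc4_center in the frame of tray above 0.153 m or y of disc4_center in the frame of tray below -0.153 m)) or (x of disc0_center in the frame of disc_bay between -0.024 and 0.024 m and y of disc0_center in the frame of disc_bay between -0.037 and 0.037 m and z of disc0_center in the frame of disc_bay between 0 and 0.0075 m and x of disc1_center in the frame of disc_bay between -0.024 and 0.024 m and y of disc1_center in the frame of disc_bay between -0.037 and 0.037 m and z of disc1_center in the frame of disc_bay between 0 and 0.0075 m and (x of disc2_center in the frame of tray above 0.11 m or x of disc2_center in the frame of tray below -0.11 m or y of disc2_center in the frame of tray above 0.153 m or y of disc2_center in the frame of tray below -0.153 m) and x of disc3_center in the frame of disc_bay between -0.024 and 0.024 m and y of disc3_center in the frame of disc_bay between -0.037 and 0.037 m and z of disc3_center in the frame of disc_bay between 0 and 0.0075 m and (x of disc4_center in the frame of tray above 0.11 m or x of disc4_center in the frame of tray below -0.11 m or y of disc4_center in the frame of tray above 0.153 m or y of disc4_center in the frame of tray below -0.153 m)) or (x of disc0_center in the frame of disc_bay between -0.024 and 0.024 m and y of disc0_center in the frame of disc_bay between -0.037 and 0.037 m and z of disc0_center in the frame of disc_bay between 0 and 0.0075 m and x of disc1_center in the frame of disc_bay between -0.024 and 0.024 m and y of disc1_center in the frame of disc_bay between -0.037 and 0.037 m and z of disc1_center in the frame of disc_bay between 0 and 0.0075 m and (x of disc2_center in the frame of tray above 0.11 m or x of disc2_center in the frame of tray below -0.11 m or y of disc2_center in the frame of tray above 0.153 m or y of disc2_center in the frame of tray below -0.153 m) and (x of disc3_center in the frame of tray above 0.11 m or x of disc3_center in the frame of tray below -0.11 m or y of disc3_center in the frame of tray above 0.153 m or y of disc3_center in the frame of tray below -0.153 m) and x of disc4_center in the frame of disc_bay between -0.024 and 0.024 m and y of disc4_center in the frame of disc_bay between -0.037 and 0.037 m and z of disc4_center in the frame of disc_bay between 0 and 0.0075 m) or (x of disc0_center in the frame of disc_bay between -0.024 and 0.024 m and y of disc0_center in the frame of disc_bay between -0.037 and 0.037 m and z of disc0_center in the frame of disc_bay between 0 and 0.0075 m and (x of disc1_center in the frame of tray above 0.11 m or x of disc1_center in the frame of tray below -0.11 m or y of disc1_center in the frame of tray above 0.153 m or y of disc1_center in the frame of tray below -0.153 m) and x of disc2_center in the frame of disc_bay between -0.024 and 0.024 m and y of disc2_center in the frame of disc_bay between -0.037 and 0.037 m and z of disc2_center in the frame of disc_bay between 0 and 0.0075 m and x of disc3_center in the frame of disc_bay between -0.024 and 0.024 m and y of disc3_center in the frame of disc_bay between -0.037 and 0.037 m and z of disc3_center in the frame of disc_bay between 0 and 0.0075 m and (x of disc4_center in the frame of tray above 0.11 m or x of disc4_center in the frame of tray below -0.11 m or y of disc4_center in the frame of tray above 0.153 m or y of disc4_center in the frame of tray below -0.153 m)) or (x of disc0_center in the frame of disc_bay between -0.024 and 0.024 m and y of disc0_center in the frame of disc_bay between -0.037 and 0.037 m and z of disc0_center in the frame of disc_bay between 0 and 0.0075 m and (x of disc1_center in the frame of tray above 0.11 m or x of disc1_center in the frame of tray below -0.11 m or y of disc1_center in the frame of tray above 0.153 m or y of disc1_center in the frame of tray below -0.153 m) and x of disc2_center in the frame of disc_bay between -0.024 and 0.024 m and y of disc2_center in the frame of disc_bay between -0.037 and 0.037 m and z of disc2_center in the frame of disc_bay between 0 and 0.0075 m and (x of disc3_center in the frame of tray above 0.11 m or x of disc3_center in the frame of tray below -0.11 m or y of disc3_center in the frame of tray above 0.153 m or y of disc3_center in the frame of tray below -0.153 m) and x of disc4_center in the frame of disc_bay between -0.024 and 0.024 m and y of disc4_center in the frame of disc_bay between -0.037 and 0.037 m and z of disc4_center in the frame of disc_bay between 0 and 0.0075 m) or (x of disc0_center in the frame of disc_bay between -0.024 and 0.024 m and y of disc0_center in the frame of disc_bay between -0.037 and 0.037 m and z of disc0_center in the frame of disc_bay between 0 and 0.0075 m and (x of disc1_center in the frame of tray above 0.11 m or x of disc1_center in the frame of tray below -0.11 m or y of disc1_center in the frame of tray above 0.153 m or y of disc1_center in the frame of tray below -0.153 m) and (x of disc2_center in the frame of tray above 0.11 m or x of disc2_center in the frame of tray below -0.11 m or y of disc2_center in the frame of tray above 0.153 m or y of disc2_center in the frame of tray below -0.153 m) and x of disc3_center in the frame of disc_bay between -0.024 and 0.024 m and y of disc3_center in the frame of disc_bay between -0.037 and 0.037 m and z of disc3_center in the frame of disc_bay between 0 and 0.0075 m and x of disc4_center in the frame of disc_bay between -0.024 and 0.024 m and y of disc4_center in the frame of disc_bay between -0.037 and 0.037 m and z of disc4_center in the frame of disc_bay between 0 and 0.0075 m) or ((x of disc0_center in the frame of tray above 0.11 m or x of disc0_center in the frame of tray below -0.11 m or y of disc0_center in the frame of tray above 0.153 m or y of disc0_center in the frame of tray below -0.153 m) and x of disc1_center in the frame of disc_bay between -0.024 and 0.024 m and y of disc1_center in the frame of disc_bay between -0.037 and 0.037 m and z of disc1_center in the frame of disc_bay between 0 and 0.0075 m and x of disc2_center in the frame of disc_bay between -0.024 and 0.024 m and y of disc2_center in the frame of disc_bay between -0.037 and 0.037 m and z of disc2_center in the frame of disc_bay between 0 and 0.0075 m and x of disc3_center in the frame of disc_bay between -0.024 and 0.024 m and y of disc3_center in the frame of disc_bay between -0.037 and 0.037 m and z of disc3_center in the frame of disc_bay between 0 and 0.0075 m and (x of disc4_center in the frame of tray above 0.11 m or x of disc4_center in the frame of tray below -0.11 m or y of disc4_center in the frame of tray above 0.153 m or y of disc4_center in the frame of tray below -0.153 m)) or ((x of disc0_center in the frame of tray above 0.11 m or x of disc0_center in the frame of tray below -0.11 m or y of disc0_center in the frame of tray above 0.153 m or y of disc0_center in the frame of tray below -0.153 m) and x of disc1_center in the frame of disc_bay between -0.024 and 0.024 m and y of disc1_center in the frame of disc_bay between -0.037 and 0.037 m and z of disc1_center in the frame of disc_bay between 0 and 0.0075 m and x of disc2_center in the frame of disc_bay between -0.024 and 0.024 m and y of disc2_center in the frame of disc_bay between -0.037 and 0.037 m and z of disc2_center in the frame of disc_bay between 0 and 0.0075 m and (x of disc3_center in the frame of tray above 0.11 m or x of disc3_center in the frame of tray below -0.11 m or y of disc3_center in the frame of tray above 0.153 m or y of disc3_center in the frame of tray below -0.153 m) and x of disc4_center in the frame of disc_bay between -0.024 and 0.024 m and y of disc4_center in the frame of disc_bay between -0.037 and 0.037 m and z of disc4_center in the frame of disc_bay between 0 and 0.0075 m) or ((x of disc0_center in the frame of tray above 0.11 m or x of disc0_center in the frame of tray below -0.11 m or y of disc0_center in the frame of tray above 0.153 m or y of disc0_center in the frame of tray below -0.153 m) and x of disc1_center in the frame of disc_bay between -0.024 and 0.024 m and y of disc1_center in the frame of disc_bay between -0.037 and 0.037 m and z of disc1_center in the frame of disc_bay between 0 and 0.0075 m and (x of disc2_center in the frame of tray above 0.11 m or x of disc2_center in the frame of tray below -0.11 m or y of disc2_center in the frame of tray above 0.153 m or y of disc2_center in the frame of tray below -0.153 m) and x of disc3_center in the frame of disc_bay between -0.024 and 0.024 m and y of disc3_center in the frame of disc_bay between -0.037 and 0.037 m and z of disc3_center in the frame of disc_bay between 0 and 0.0075 m and x of disc4_center in the frame of disc_bay between -0.024 and 0.024 m and y of disc4_center in the frame of disc_bay between -0.037 and 0.037 m and z of disc4_center in the frame of disc_bay between 0 and 0.0075 m) or ((x of disc0_center in the frame of tray above 0.11 m or x of disc0_center in the frame of tray below -0.11 m or y of disc0_center in the frame of tray above 0.153 m or y of disc0_center in the frame of tray below -0.153 m) and (x of disc1_center in the frame of tray above 0.11 m or x of disc1_center in the frame of tray below -0.11 m or y of disc1_center in the frame of tray above 0.153 m or y of disc1_center in the frame of tray below -0.153 m) and x of disc2_center in the frame of disc_bay between -0.024 and 0.024 m and y of disc2_center in the frame of disc_bay between -0.037 and 0.037 m and z of disc2_center in the frame of disc_bay between 0 and 0.0075 m and x of disc3_center in the frame of disc_bay between -0.024 and 0.024 m and y of disc3_center in the frame of disc_bay between -0.037 and 0.037 m and z of disc3_center in the frame of disc_bay between 0 and 0.0075 m and x of disc4_center in the frame of disc_bay between -0.024 and 0.024 m and y of disc4_center in the frame of disc_bay between -0.037 and 0.037 m and z of disc4_center in the frame of disc_bay between 0 and 0.0075 m)) and x of knife_handle in the frame of knife_bay between -0.022 and 0.022 m and z of knife_handle in the frame of knife_bay between 0 and 0.012 m and y of knife_tip in the frame of knife_bay between 0.035 and 0.095 m and angle between the x axis of knife_handle and the y axis of knife_bay, either way round below 0.26 rad and angle between the z axis of knife_handle and the z axis of knife_bay, either way round below 0.1 rad); the robot touches nothing.
It fails at once if the wax jar is pushed more than 30 mm (distance of wax_jar_center from where it was at the start of the episode above 0.03 m).
It fails at once if the carved snail is pushed more than 30 mm (distance of snail_center from where it was at the start of the episode above 0.03 m).
It fails at once if the horn block is pushed more than 30 mm (distance of offcut_center from where it was at the start of the episode above 0.03 m).
Of blank0, blank1, blank2, blank3 only 2 to 4 are there at a start; the rules pass over those that are not, and their reading is None.
At some moment in a run one of blank0, blank1, blank2, blank3, disc0, disc1, disc2, disc3, disc4, knife may be knocked a few centimetres aside while the robot is not near it.
Once in a run the grip may slacken for a moment while it holds something.
It also fails if it takes over 210 s, if anything falls off the work surface, if the arm or the gripper's body presses on something with over 40 N, if the wrist force passes 120 N, or if a joint passes its speed limit or range.

### The arm

A 6-joint arm with a two-finger parallel gripper is mounted at the origin on the work surface. World frame = base frame: x ahead of the robot, y to its left, z up, the work surface at z = 0. Lengths are in m, angles in rad, forces in N, time in s.
With the tool pointing down it reaches from about 0.375 to 0.9 m from the base axis. Payload 3.1 kg.
Tool frame: the origin (TCP) lies between the finger pads; the fingertips stand 22 mm ahead of it and the grasp point (between the pads) lies 3 mm ahead of it (manip.tips_ahead is the z of the fingertips in the tool frame, in m); z points along the fingers, y is the line along which they close (so a half turn about z gives the same grasp; the last joint's range is limited). The gripper opens to 87 mm and grips with 3 to 60 N. Pads are 19 mm wide; open, the fingers measure 117 mm over their backs; the gripper's body (75 mm by 190 mm) begins 51 mm behind the grasp point.
Start: joints at [0.997, 0.527, 1.433, -0, 1.181, -0.178], TCP at [0.241, 0.577, 0.245] pointing down, gripper open.
Joint ranges: [-3.08, 3.08], [-0.75, 2.2], [0.22, 2.44], [-1.43, 4.57], [0, 2.65], [-2.85, 2.85]. Speed limits (rad/s): [2.79, 2.79, 3.14, 3.14, 3.14, 3.14].

### API

Orientations are given as a rotation vector (axis times angle).
In Python, from station import manip gives the robot as it stands.
- The arm moves only by the tool jog_arm, never from a script. Its argument "commands" is a list of rows, each an object of numbers: "x", "y", "z": the shift along the tool's x, y, z in cm; "yaw": the turn about the tool's z in degrees; "jaw": the opening, from 0 (shut) to 1 (fully open). A call has 1 to 10 rows; each row shifts and turns the commanded pose from where the row before left it, along the tool's axes as they then stand; what a row does not reach is not made up. A row lasts 1/10 s, in which the tool goes at most 50 mm and 8.59 degrees, less where a joint would pass 70% of its speed; a pose out of reach is approached as far as the arm can. A call with a gripper value outside its range is refused whole. The fingers move at their own pace and stop on an object; the grip force is fixed at half the most. Time passes only in rows, so rows that do not move let the fingers close. It gives the time, the measured TCP pose, the force, the opening and the grip force at its end, in the units of the state.
- manip.read_state(): the state, without advancing time (a new reading comes with each control period).
- manip.camera(name): name is "side" or "top" or "wrist"; returns the picture (384x512x3 uint8, blue, green, red); there is no depth.
- manip.camera_params(name): a dict with "fx", "fy", "cx", "cy" (pixels), "distortion" ([k1, k2, p1, p2, k3] as OpenCV has them; the pictures are not rectified), "cam_to_world" (4x4, takes a point from camera to world coordinates); the wrist camera has in their place "hand_eye" (4x4, takes a point from camera to tool coordinates, whose origin is the TCP and whose axes are the flange's). Camera axes: x right, y down, z forward; pixel columns grow to the right and rows downward; lengths in m; the calibration is good to about 2 mm. A picture is of the moment at which its call begins: read the wrist's pose just before it. camera_params takes no time and is no camera call.
- manip.finish_job(): hands the job in; it is judged then, once.
The state is a dict: "t": time; "joints": joint angles; "qvel": joint speeds; "effort": joint torques, N m; "eef_pos": TCP position; "tool_rot": TCP orientation; "ft_force": force on the tool from outside, world axes, zero at the start; "ft_torque": the same for the moment, N m; "width": finger opening in m; "grasp_force": force on a finger pad.
Only numpy, scipy, OpenCV 4.12 (cv2) and the standard library are available. Lean on these libraries where they do the work, as an engineer would, in place of code of your own. Each camera call takes 0.05 s, during which the arm holds its last target. There are 200 camera calls.

## Working session

There is one attempt and no reset: what is moved stays moved. The work goes in short steps, Python scripts to look and compute and a tool call to move; the robot and the scene stay as the last step left them, time stands still between calls to the robot, and variables do not carry over. Pictures are saved under pics/ and viewed, at most 14 in all, crops included, and the job is handed in when it is done.

Besides the shell and the picture viewer there is one more tool, called after "Emit:" as name(argument=value, ...) on one line, values as JSON. jog_arm: Moves the arm, as the interface text tells. Its arguments: {"type":"object","properties":{"commands":{"type":"array"}},"required":["commands"]}

```bash
mkdir -p pics; cat > h.py <<'E'
import numpy as np, cv2
from station import manip
from scipy.spatial.transform import Rotation as R
def cam(n):
    s=manip.read_state(); im=manip.camera(n); p=manip.camera_params(n)
    if n=="wrist":
        T=np.eye(4);T[:3,:3]=R.from_rotvec(s["tool_rot"]).as_matrix();T[:3,3]=s["eef_pos"]
        p["cam_to_world"]=T@np.array(p["hand_eye"])
    return im,p
def K(p): return np.array([[p["fx"],0,p["cx"]],[0,p["fy"],p["cy"]],[0,0,1.]]),np.array(p["distortion"],float)
def ray(p,uv,z):
    k,d=K(p); n=cv2.undistortPoints(np.array(uv,float).reshape(-1,1,2),k,d).reshape(-1,2)
    T=np.array(p["cam_to_world"]); v=np.c_[n,np.ones(len(n))]@T[:3,:3].T; o=T[:3,3]
    return o+v*((z-o[2])/v[:,2])[:,None]
def proj(p,X):
    k,d=K(p); T=np.linalg.inv(np.array(p["cam_to_world"]))
    return cv2.projectPoints(np.array(X,float).reshape(-1,1,3),cv2.Rodrigues(T[:3,:3])[0],T[:3,3],k,d)[0].reshape(-1,2)
E
python3 - <<'E'
from h import *
for n in("top","side"):
    im,p=cam(n); cv2.imwrite(f"pics/{n}0.png",cv2.resize(im,(800,600) if n=="top" else (512,384)))
    print(n,np.round(p["cam_to_world"],3).tolist(),p["fx"])
E
```

```text
top [[-0.019, -0.993, 0.118, 0.436], [-1.0, 0.021, 0.011, -0.011], [-0.013, -0.117, -0.993, 1.128], [0.0, 0.0, 0.0, 1.0]] 494.8570381778505
side [[-0.859, -0.361, 0.362, 0.324], [-0.511, 0.6, -0.615, 0.475], [0.005, -0.713, -0.701, 0.567], [0.0, 0.0, 0.0, 1.0]] 351.09317316068166
```

View pics/top0.png

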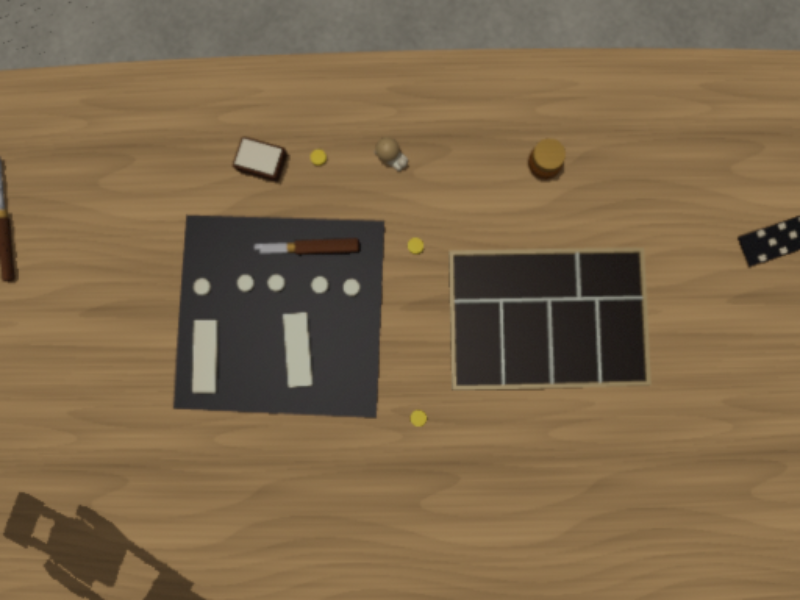

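Top view: tray is on the right (450–648, 250–388), with the disc compartment top right and the knife compartment top left. On the pad are two blanks at (204,356) and (297,350), five ivory discs at (202,286), (245,283), (276,283), (319,285), (351,287), and the knife at (310,247) with its blade to the left. The yellow discs at (318,157), (415,245), (418,418) and the off-pad knife at (5,220) are look-alikes; I leave them alone.

```bash
cat > meas.py <<'E'
from h import *
def find(im,p,zt=0.014,pad=True):
    hsv=cv2.cvtColor(im,cv2.COLOR_BGR2HSV)
    m=((hsv[...,1]<70)&(hsv[...,2]>125)).astype(np.uint8)
    out=[]
    for c in cv2.findContours(m,cv2.RETR_EXTERNAL,cv2.CHAIN_APPROX_NONE)[0]:
        if cv2.contourArea(c)<40: continue
        w=ray(p,c.reshape(-1,2),zt)[:,:2]*1000
        (x,y),(a,b),t=cv2.minAreaRect(w.astype(np.float32))
        if a<b: a,b,t=b,a,t+90
        t=(t+90)%180-90
        out.append((round(x,1),round(y,1),round(a,1),round(b,1),round(t,1),c.reshape(-1,2).mean(0).round().tolist()))
    return out
def wood(im,p,zt=0.016):
    hsv=cv2.cvtColor(im,cv2.COLOR_BGR2HSV)
    m=((hsv[...,1]>110)&(hsv[...,2]<110)&(hsv[...,2]>30)&((hsv[...,0]<14)|(hsv[...,0]>170))).astype(np.uint8)
    out=[]
    for c in cv2.findContours(m,cv2.RETR_EXTERNAL,cv2.CHAIN_APPROX_NONE)[0]:
        if cv2.contourArea(c)<150: continue
        w=ray(p,c.reshape(-1,2),zt)[:,:2]*1000
        (x,y),(a,b),t=cv2.minAreaRect(w.astype(np.float32))
        if a<b: a,b,t=b,a,t+90
        out.append((round(x,1),round(y,1),round(a,1),round(b,1),round((t+90)%180-90,1),c.reshape(-1,2).mean(0).round().tolist()))
    return out
E
python3 - <<'E'
from meas import *
im,p=cam("top")
for o in find(im,p): print(o)
print("wood")
for o in wood(im,p): print(o)
# tray corners (viewed px/1.5625)
c=np.array([[450,251],[641,251],[648,385],[454,388]])/1.5625
print(ray(p,c,0.014).round(4))
cv2.imwrite("pics/crop1.png",cv2.resize(im[150:260,280:425],None,fx=5,fy=5,interpolation=cv2.INTER_CUBIC))
cv2.imwrite("pics/crop2.png",cv2.resize(im[130:275,105:255],None,fx=4,fy=4,interpolation=cv2.INTER_CUBIC))
s=manip.read_state(); print(R.from_rotvec(s["tool_rot"]).as_matrix().round(2), s["joints"])
print(np.round(manip.camera_params("wrist")["hand_eye"],3))
E
```

```text
(481.3, 308.0, 102.7, 34.0, -1.2, [130.0, 228.0])
(488.6, 171.3, 105.6, 34.6, 4.2, [190.0, 223.0])
(577.7, 91.9, 20.7, 20.5, -0.6, [224.0, 183.0])
(507.7, -195.2, 276.9, 150.6, -89.6, [352.0, 206.0])
(584.7, 313.9, 21.5, 20.9, 88.8, [129.0, 183.0])
(583.3, 138.8, 23.0, 20.7, 88.8, [204.0, 182.0])
(586.9, 203.2, 23.2, 20.8, 88.8, [176.0, 180.0])
(587.9, 248.4, 21.2, 20.8, 88.8, [156.0, 180.0])
(639.3, 210.4, 46.8, 9.3, 88.6, [174.0, 158.0])
(779.1, 231.5, 62.0, 40.9, 72.1, [165.0, 100.0])
wood
(638.8, 126.9, 92.3, 20.7, -88.9, [209.0, 157.0])
(647.1, 624.8, 97.8, 20.3, 7.8, [3.0, 159.0])
[[ 0.6272 -0.0537  0.014 ]
 [ 0.6218 -0.3354  0.014 ]
 [ 0.4255 -0.3356  0.014 ]
 [ 0.4283 -0.0545  0.014 ]]
[[-0.92  0.39 -0.  ]
 [ 0.39  0.92 -0.  ]
 [ 0.   -0.   -1.  ]] [ 9.96500925e-01  5.28258536e-01  1.43359737e+00  2.38347301e-05
  1.18141859e+00 -1.78496378e-01]
[[-0.    -0.964 -0.267  0.073]
 [ 1.    -0.001  0.001  0.   ]
 [-0.002 -0.267  0.964 -0.141]
 [ 0.     0.     0.     1.   ]]
```

View pics/crop1.png

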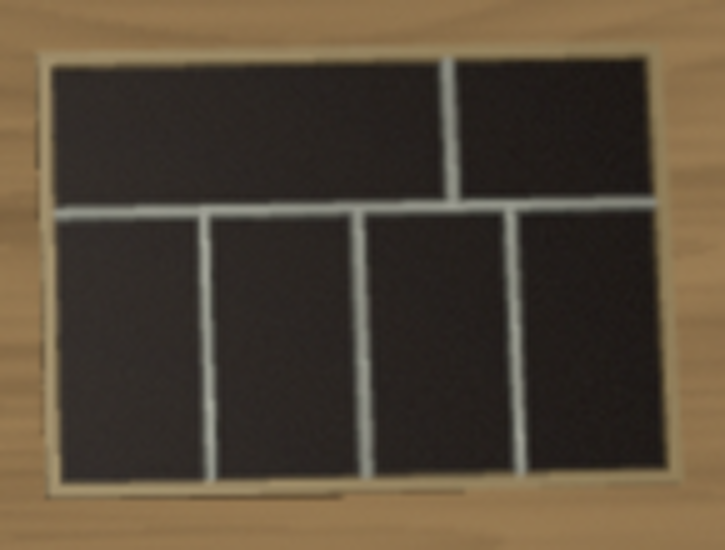

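View pics/crop2.png

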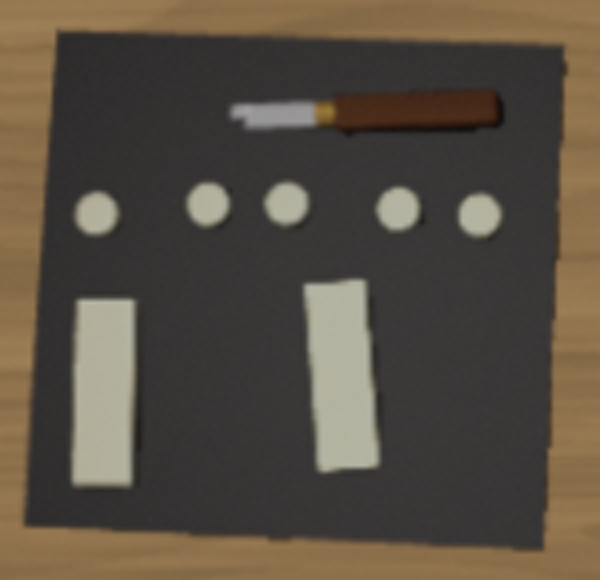

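Crops: the five ivory discs, the brown-handled knife with its blade to the left and the two blanks all lie on the black pad, as described. Crop 1 shows the dividers clearly, so I fit the tray pose from their crossings.

```bash
cat > go.py <<'E'
import sys
from h import *
# go.py x y z(mm) angle_of_tool_x(deg): remaining shift in tool axes (cm), yaw (deg) if yaw done LAST
s=manip.read_state(); M=R.from_rotvec(s["tool_rot"]).as_matrix(); e=np.array(s["eef_pos"])
a=np.degrees(np.arctan2(M[1,0],M[0,0]))
for i in range(1,len(sys.argv),4):
    x,y,z,t=map(float,sys.argv[i:i+4])
    d=M.T@(np.array([x,y,z])/1000-e)*100
    print("dtool cm",d.round(2),"yaw",round((a-t+180)%360-180,1))
print("tcp",(e*1000).round(1),"ang",a.round(1),"t",s["t"],"w",round(s["width"]*1000,1),s["grasp_force"],"tilt",M[:,2].round(3))
E
python3 - <<'E'
from h import *
p=manip.camera_params("top")
px=np.array([[207,212],[357,208],[511,207],[454,203],[447,57],[209,481],[366,478],[521,474],[41,53],[660,46],[682,483],[48,497]],float)
md=np.array([[27,70],[27,0],[27,-70],[27,-44],[95,-44],[-95,70],[-95,0],[-95,-70],[101,144],[101,-144],[-101,-144],[-101,144]],float)
w=ray(p,(px+.5)/5-.5+[280,150],.014)[:,:2]*1000
A=md-md.mean(0);B=w-w.mean(0);U,S,V=np.linalg.svd(A.T@B);Q=(U@V).T
t=w.mean(0)-Q@md.mean(0); print("ang",np.degrees(np.arctan2(Q[1,0],Q[0,0])),"t",t,"res",(w-md@Q.T-t).round(1).tolist(),"scale",(B**2).sum()/(A**2).sum())
for n,m in dict(s_105=(-35,105),s_35=(-35,35),d0=(62,-92),dm=(62,-120),dp=(62,-64),knife=(62,18)).items(): print(n,(Q@np.array(m)+t).round(1))
E
python3 go.py 481 308 150 180
```

```text
ang -0.2880747375329671 t [ 527.06435764 -195.32259955] res [[-0.7, -1.2], [-0.0, 0.5], [-0.7, -0.1], [1.5, -0.0], [0.8, 0.5], [-0.0, 1.0], [-0.0, 0.3], [0.3, -0.1], [-0.6, -1.4], [-1.3, 1.0], [0.6, 0.2], [0.1, -0.6]] scale 0.9927145311437303
s_105 [492.6 -90.1]
s_35 [ 492.2 -160.1]
d0 [ 588.6 -287.6]
dm [ 588.5 -315.6]
dp [ 588.7 -259.6]
knife [ 589.2 -177.6]
dtool cm [-32.52 -15.47   9.39] yaw -22.7
tcp [240.6 576.2 243.8] ang 157.3 t 0.15 w 87.0 0.0 tilt [-0.001 -0.001 -1.   ]
```

Emit:
jog_arm(commands=[{"x": -4.1, "y": -1.93, "z": 1.0}, {"x": -4.1, "y": -1.93, "z": 1.0}, {"x": -4.1, "y": -1.93, "z": 1.0}, {"x": -4.1, "y": -1.93, "z": 1.0}, {"x": -4.1, "y": -1.93, "z": 1.0}, {"x": -4.0, "y": -1.93, "z": 1.0}, {"x": -4.0, "y": -1.93, "z": 1.0}, {"x": -4.0, "y": -1.93, "z": 1.0, "yaw": -7.5}, {"yaw": -7.6}, {"yaw": -7.6}])

```text
$.commands[0]: bad value
```

```bash
python3 - <<'E'
from meas import *
im,p=cam("wrist"); cv2.imwrite("pics/w1.png",im)
for o in find(im,p): print(o)
E
python3 go.py 481 308 150 180
```

```text
dtool cm [-32.52 -15.48   9.41] yaw -22.7
tcp [240.7 576.3 243.9] ang 157.3 t 0.2 w 86.9 0.0 tilt [-0.001 -0.001 -1.   ]
```

View pics/w1.png

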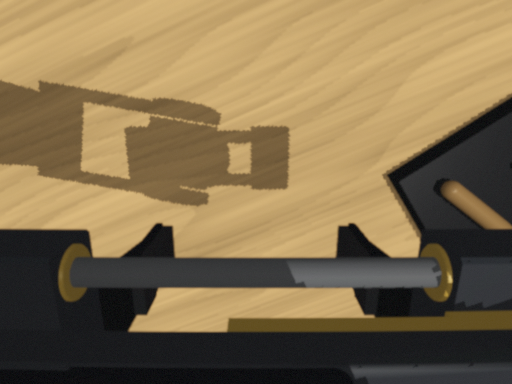

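Refused: the values probably need every key. The wrist view (before any move) shows the arm's shadow, the open fingers, and something dark with a rod at right (440–512, 100–230).

Emit:
jog_arm(commands=[{"x": -4.1, "y": -1.93, "z": 1.0, "yaw": 0, "jaw": 1}, {"x": -4.1, "y": -1.93, "z": 1.0, "yaw": 0, "jaw": 1}, {"x": -4.1, "y": -1.93, "z": 1.0, "yaw": 0, "jaw": 1}, {"x": -4.1, "y": -1.93, "z": 1.0, "yaw": 0, "jaw": 1}, {"x": -4.1, "y": -1.93, "z": 1.0, "yaw": 0, "jaw": 1}, {"x": -4.0, "y": -1.93, "z": 1.0, "yaw": 0, "jaw": 1}, {"x": -4.0, "y": -1.93, "z": 1.0, "yaw": 0, "jaw": 1}, {"x": -4.0, "y": -1.93, "z": 1.0, "yaw": -7.5, "jaw": 1}, {"x": 0, "y": 0, "z": 0, "yaw": -7.6, "jaw": 1}, {"x": 0, "y": 0, "z": 0, "yaw": -7.6, "jaw": 1}])

```text
t: 1.2
eef_pos: [0.4824, 0.3072, 0.1639]
tool_rot: [0.003, -3.14, 0.001]
ft_force: [-0.5, 0.6, -0.3]
width: 0.087
grasp_force: 0.0
```

```bash
python3 - <<'E'
from meas import *
im,p=cam("wrist"); cv2.imwrite("pics/w2.png",im)
for o in find(im,p): print(o)
E
python3 go.py 481 308 150 180
```

```text
(636.5, 211.4, 50.1, 9.9, -89.5, [162.0, 327.0])
(592.8, 313.8, 21.0, 8.0, -90.0, [260.0, 290.0])
(594.7, 248.7, 23.3, 11.4, -89.7, [196.0, 291.0])
(579.7, 459.8, 60.9, 12.3, 89.7, [406.0, 277.0])
(489.4, 173.0, 107.6, 37.9, 4.0, [107.0, 187.0])
(482.5, 308.7, 107.2, 35.8, -0.8, [256.0, 181.0])
dtool cm [0.09 0.02 1.4 ] yaw 0.4
tcp [481.9 307.8 164. ] ang -179.6 t 1.25 w 87.1 0.0 tilt [-0.001 -0.    -1.   ]
```

View pics/w2.png

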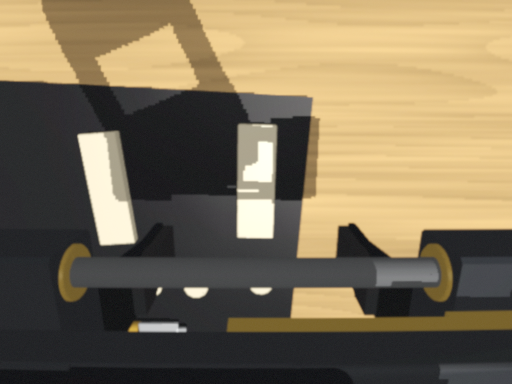

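The wrist view agrees: blank at (256,181) sits centred between the open fingers. Descend and grip.

Emit:
jog_arm(commands=[{"x": 0, "y": 0, "z": 4, "yaw": 0, "jaw": 0.8}, {"x": 0, "y": 0, "z": 4, "yaw": 0, "jaw": 0.7}, {"x": 0, "y": 0, "z": 3.3, "yaw": 0, "jaw": 0.65}, {"x": 0, "y": 0, "z": 2, "yaw": 0, "jaw": 0.6}, {"x": 0, "y": 0, "z": 0, "yaw": 0, "jaw": 0.55}, {"x": 0, "y": 0, "z": 0, "yaw": 0, "jaw": 0}, {"x": 0, "y": 0, "z": 0, "yaw": 0, "jaw": 0}, {"x": 0, "y": 0, "z": 0, "yaw": 0, "jaw": 0}, {"x": 0, "y": 0, "z": 0, "yaw": 0, "jaw": 0}, {"x": 0, "y": 0, "z": 0, "yaw": 0, "jaw": 0}])

```text
t: 2.25
eef_pos: [0.4822, 0.3093, 0.033]
tool_rot: [-0.0, 3.139, 0.002]
ft_force: [0.0, 0.8, 5.6]
width: 0.0329
grasp_force: 30.0
```

Emit:
jog_arm(commands=[{"x": 0, "y": 0, "z": 0, "yaw": 0, "jaw": 0.5}, {"x": 0, "y": 0, "z": 0, "yaw": 0, "jaw": 0.5}, {"x": 0, "y": 0, "z": 0.4, "yaw": 0, "jaw": 0.5}, {"x": 0, "y": 0, "z": 0, "yaw": 0, "jaw": 0.5}, {"x": 0, "y": 0, "z": 0, "yaw": 0, "jaw": 0.5}])

```text
t: 2.75
eef_pos: [0.4809, 0.3088, 0.0271]
tool_rot: [0.001, -3.141, 0.001]
ft_force: [0.3, 0.4, 0.4]
width: 0.0433
grasp_force: 0.0
```

Emit:
jog_arm(commands=[{"x": 0, "y": 0, "z": 0, "yaw": 0, "jaw": 0}, {"x": 0, "y": 0, "z": 0, "yaw": 0, "jaw": 0}, {"x": 0, "y": 0, "z": 0, "yaw": 0, "jaw": 0}, {"x": 0, "y": 0, "z": 0, "yaw": 0, "jaw": 0}, {"x": 0, "y": 0, "z": -2, "yaw": 0, "jaw": 0}, {"x": 0, "y": 0, "z": -3, "yaw": 0, "jaw": 0}, {"x": 0, "y": 0, "z": 0, "yaw": 0, "jaw": 0}])

```text
t: 3.45
eef_pos: [0.4835, 0.3099, 0.0806]
tool_rot: [-0.001, 3.135, 0.004]
ft_force: [0.7, 0.6, -0.5]
width: 0.0335
grasp_force: 30.0
```

```bash
python3 go.py 492 -90 100 180
```

```text
dtool cm [ -0.84 -39.98  -2.03] yaw 0.0
tcp [483.5 309.9  80.6] ang -180.0 t 3.45 w 33.5 29.99246746301651 tilt [ 0.006  0.003 -1.   ]
```

Emit:
jog_arm(commands=[{"x": 0, "y": -2, "z": -1, "yaw": 0, "jaw": 0}, {"x": 0, "y": -4, "z": -1, "yaw": 0, "jaw": 0}, {"x": 0, "y": -4.5, "z": 0, "yaw": 0, "jaw": 0}, {"x": -0.2, "y": -4.5, "z": 0, "yaw": 0, "jaw": 0}, {"x": -0.2, "y": -4.5, "z": 0, "yaw": 0, "jaw": 0}, {"x": -0.2, "y": -4.5, "z": 0, "yaw": 0, "jaw": 0}, {"x": -0.2, "y": -4.5, "z": 0, "yaw": 0, "jaw": 0}, {"x": 0, "y": -4.5, "z": 0, "yaw": 0, "jaw": 0}, {"x": 0, "y": -4, "z": 0, "yaw": 0, "jaw": 0}, {"x": 0, "y": -3, "z": 0, "yaw": 0, "jaw": 0}])

```text
t: 4.45
eef_pos: [0.4892, -0.0937, 0.097]
tool_rot: [-0.002, -3.142, 0.0]
ft_force: [-0.1, -0.1, 0.0]
width: 0.0336
grasp_force: 30.0
```

Emit:
jog_arm(commands=[{"x": 0, "y": 0, "z": 2, "yaw": 0, "jaw": 0}, {"x": 0, "y": 0, "z": 2, "yaw": 0, "jaw": 0}, {"x": 0, "y": 0, "z": 0, "yaw": 0, "jaw": 0}])

```text
t: 4.75
eef_pos: [0.4875, -0.0909, 0.0553]
tool_rot: [-0.001, -3.136, -0.003]
ft_force: [-0.4, -0.3, -1.9]
width: 0.0341
grasp_force: 3.0
```

```bash
python3 go.py 492 -90 35 180
```

```text
dtool cm [-0.46  0.08  2.03] yaw -0.0
tcp [487.5 -90.9  55.3] ang 180.0 t 4.75 w 34.1 2.9955464601516724 tilt [-0.005  0.002 -1.   ]
```

Grip slackened just now; lower gently straight away.

Emit:
jog_arm(commands=[{"x": -0.5, "y": 0, "z": 1, "yaw": 0, "jaw": 0}, {"x": 0, "y": 0, "z": 1, "yaw": 0, "jaw": 0}, {"x": 0, "y": 0, "z": 0, "yaw": 0, "jaw": 0}])

```text
t: 5.05
eef_pos: [0.4943, -0.0906, 0.0367]
tool_rot: [0.002, -3.14, -0.001]
ft_force: [-0.3, 0.4, 0.2]
width: 0.0336
grasp_force: 30.0
```

```bash
python3 - <<'E'
from meas import *
im,p=cam("wrist"); cv2.imwrite("pics/w3.png",im)
E
python3 go.py 492 -90 35 180
```

```text
dtool cm [0.23 0.06 0.21] yaw 0.1
tcp [494.3 -90.6  37.1] ang -179.9 t 5.1 w 33.7 29.993441104888916 tilt [-0.001  0.    -1.   ]
```

View pics/w3.png

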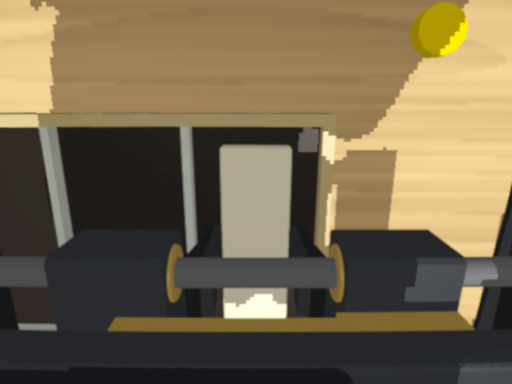

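Blank still held (220–291, 145+), centred between the slot dividers. Release.

Emit:
jog_arm(commands=[{"x": 0.3, "y": 0, "z": 0.2, "yaw": 0, "jaw": 0}, {"x": 0, "y": 0, "z": 0, "yaw": 0, "jaw": 0}, {"x": 0, "y": 0, "z": 0, "yaw": 0, "jaw": 0.45}, {"x": 0, "y": 0, "z": 0, "yaw": 0, "jaw": 0.45}, {"x": 0, "y": 0, "z": 0, "yaw": 0, "jaw": 0.45}, {"x": 0, "y": 0, "z": -3, "yaw": 0, "jaw": 0.45}, {"x": 0, "y": 0, "z": -4, "yaw": 0, "jaw": 0.6}, {"x": 0, "y": 0, "z": -4, "yaw": 0, "jaw": 0.7}])

```text
t: 5.9
eef_pos: [0.4909, -0.0909, 0.1464]
tool_rot: [0.0, -3.14, -0.001]
ft_force: [0.7, -1.2, 0.2]
width: 0.0482
grasp_force: 0.0
```

```bash
python3 - <<'E'
from meas import *
im,p=cam("wrist")
for o in find(im,p,.016): print(o)
im,p=cam("top")
for o in find(im,p): print("top",o)
print(wood(im,p))
E
python3 go.py 489.5 172.5 110 -176
```

```text
(590.5, 139.4, 10.4, 8.6, 89.1, [496.0, 290.0])
(552.0, -173.6, 10.4, 5.0, -89.9, [162.0, 254.0])
(551.8, -314.0, 17.0, 5.0, -89.5, [10.0, 254.0])
(492.5, -89.4, 106.6, 35.2, -0.9, [255.0, 188.0])
(493.8, -93.5, 121.4, 74.3, -0.1, [229.0, 211.0])
(480.1, -193.1, 94.5, 7.2, 0.1, [133.0, 175.0])
(479.9, -261.6, 95.1, 9.5, -0.0, [53.0, 174.0])
(431.1, -65.4, 28.6, 9.3, 82.2, [286.0, 117.0])
top (488.7, 171.3, 105.8, 35.2, 4.0, [190.0, 223.0])
top (578.8, 91.9, 22.9, 20.5, -0.6, [224.0, 183.0])
top (583.6, 314.0, 23.3, 21.2, 0.8, [129.0, 183.0])
top (582.1, 138.8, 23.0, 23.0, 88.8, [204.0, 182.0])
top (586.9, 203.2, 23.3, 20.8, 88.8, [176.0, 180.0])
top (587.9, 248.4, 21.2, 20.8, 88.8, [157.0, 180.0])
top (535.3, -289.9, 191.2, 92.6, 11.3, [382.0, 199.0])
top (638.1, 210.4, 46.8, 11.7, 88.6, [174.0, 158.0])
top (763.5, 17.1, 22.0, 11.8, -45.1, [256.0, 104.0])
top (779.1, 231.6, 62.5, 41.6, 71.4, [165.0, 100.0])
top (954.1, 227.5, 90.2, 25.4, 89.9, [167.0, 32.0])
top (985.5, -607.3, 64.5, 26.6, -7.8, [508.0, 17.0])
top (1014.6, -533.3, 46.3, 19.0, -88.4, [476.0, 3.0])
top (980.7, -143.3, 730.6, 88.1, 89.0, [308.0, 16.0])
top (988.5, 451.9, 445.4, 121.2, 85.9, [95.0, 17.0])
[(638.9, 126.9, 92.2, 20.5, -89.4, [209.0, 157.0]), (647.0, 625.2, 98.0, 20.4, 9.2, [3.0, 159.0])]
dtool cm [ 0.53 26.5   3.9 ] yaw -4.0
tcp [494.6 -92.3 150.2] ang -180.0 t 6.0 w 54.9 0.0 tilt [ 0.01  -0.004 -1.   ]
```

First blank is in at (492.5, -89.4), centred. Next blank.

Emit:
jog_arm(commands=[{"x": 0, "y": 3, "z": 0, "yaw": 0, "jaw": 0.7}, {"x": 0.1, "y": 4.5, "z": 0, "yaw": 0, "jaw": 0.7}, {"x": 0.1, "y": 4.5, "z": 0, "yaw": 0, "jaw": 0.7}, {"x": 0.1, "y": 4.5, "z": 1, "yaw": 0, "jaw": 0.7}, {"x": 0.1, "y": 4.5, "z": 1, "yaw": 0, "jaw": 0.7}, {"x": 0.1, "y": 3.5, "z": 1, "yaw": 0, "jaw": 0.7}, {"x": 0, "y": 2, "z": 1, "yaw": -4, "jaw": 0.7}, {"x": 0, "y": 0, "z": 0, "yaw": 0, "jaw": 0.7}, {"x": 0, "y": 0, "z": 0, "yaw": 0, "jaw": 0.7}])

```text
t: 6.9
eef_pos: [0.4857, 0.1739, 0.1049]
tool_rot: [0.111, -3.138, 0.001]
ft_force: [0.9, -0.0, 0.3]
width: 0.0606
grasp_force: 0.0
```

```bash
python3 go.py 489.5 172.5 28 -176
```

```text
dtool cm [-0.38 -0.16  7.69] yaw 0.0
tcp [485.7 173.9 104.9] ang -176.0 t 6.9 w 60.6 0.0 tilt [-0.002 -0.001 -1.   ]
```

Emit:
jog_arm(commands=[{"x": -0.4, "y": -0.1, "z": 2.5, "yaw": 0, "jaw": 0.65}, {"x": 0, "y": 0, "z": 2.5, "yaw": 0, "jaw": 0.6}, {"x": 0, "y": 0, "z": 1.7, "yaw": 0, "jaw": 0.6}, {"x": 0, "y": 0, "z": 0.8, "yaw": 0, "jaw": 0.6}, {"x": 0, "y": 0, "z": 0, "yaw": 0, "jaw": 0.5}, {"x": 0, "y": 0, "z": 0, "yaw": 0, "jaw": 0}, {"x": 0, "y": 0, "z": 0, "yaw": 0, "jaw": 0}, {"x": 0, "y": 0, "z": 0, "yaw": 0, "jaw": 0}, {"x": 0, "y": 0, "z": 0, "yaw": 0, "jaw": 0}, {"x": 0, "y": 0, "z": 0, "yaw": 0, "jaw": 0}])

```text
t: 7.9
eef_pos: [0.4911, 0.1731, 0.0315]
tool_rot: [-0.111, 3.138, -0.0]
ft_force: [-0.2, -2.0, 6.3]
width: 0.0331
grasp_force: 30.0
```

Emit:
jog_arm(commands=[{"x": 0, "y": 0, "z": -2, "yaw": 0, "jaw": 0}, {"x": 0, "y": 0, "z": -4, "yaw": 0, "jaw": 0}, {"x": 0, "y": 0, "z": -2, "yaw": 4, "jaw": 0}, {"x": 0, "y": 0, "z": 0, "yaw": 0, "jaw": 0}, {"x": 0, "y": 0, "z": 0, "yaw": 0, "jaw": 0}])

```text
t: 8.4
eef_pos: [0.4901, 0.1733, 0.1105]
tool_rot: [-0.003, 3.141, 0.0]
ft_force: [-0.0, -0.1, -0.7]
width: 0.0328
grasp_force: 30.0
```

```bash
python3 go.py 492.5 -160 100 180
```

```text
dtool cm [ -0.18 -33.33   1.04] yaw 0.1
tcp [490.1 173.3 110.5] ang -179.9 t 8.4 w 32.8 29.999828338623047 tilt [ 0.  0. -1.]
```

Emit:
jog_arm(commands=[{"x": 0, "y": -2.3, "z": 0, "yaw": 0, "jaw": 0}, {"x": 0, "y": -4, "z": 0, "yaw": 0, "jaw": 0}, {"x": 0, "y": -4.5, "z": 0, "yaw": 0, "jaw": 0}, {"x": 0, "y": -4.5, "z": 0, "yaw": 0, "jaw": 0}, {"x": 0, "y": -4.5, "z": 0, "yaw": 0, "jaw": 0}, {"x": 0, "y": -4.5, "z": 0, "yaw": 0, "jaw": 0}, {"x": -0.2, "y": -4.5, "z": 0, "yaw": 0, "jaw": 0}, {"x": 0, "y": -3, "z": 0, "yaw": 0, "jaw": 0}, {"x": 0, "y": -1.5, "z": 0, "yaw": 0, "jaw": 0}, {"x": 0, "y": 0, "z": 0, "yaw": 0, "jaw": 0}])

```text
t: 9.4
eef_pos: [0.4921, -0.161, 0.1093]
tool_rot: [-0.003, -3.14, -0.002]
ft_force: [-0.1, 1.0, -0.8]
width: 0.0331
grasp_force: 30.0
```

Emit:
jog_arm(commands=[{"x": 0, "y": 0, "z": 2.5, "yaw": 0, "jaw": 0}, {"x": 0, "y": 0, "z": 2.5, "yaw": 0, "jaw": 0}, {"x": 0, "y": 0, "z": 0.5, "yaw": 0, "jaw": 0}, {"x": 0, "y": 0, "z": 0, "yaw": 0, "jaw": 0}, {"x": 0, "y": 0, "z": 0, "yaw": 0, "jaw": 0}])

```text
t: 9.9
eef_pos: [0.4928, -0.1589, 0.056]
tool_rot: [-0.003, 3.141, 0.0]
ft_force: [0.1, 0.0, -1.0]
width: 0.0335
grasp_force: 30.0
```

```bash
python3 go.py 492.5 -160 36 180
```

```text
dtool cm [ 0.03 -0.11  2.  ] yaw 0.1
tcp [ 492.8 -158.9   56. ] ang -179.9 t 9.9 w 33.5 29.99990075826645 tilt [ 0.  0. -1.]
```

Emit:
jog_arm(commands=[{"x": 0, "y": -0.1, "z": 1, "yaw": 0, "jaw": 0}, {"x": 0, "y": 0, "z": 1, "yaw": 0, "jaw": 0}, {"x": 0, "y": 0, "z": 0, "yaw": 0, "jaw": 0}, {"x": 0, "y": 0, "z": 0, "yaw": 0, "jaw": 0.45}, {"x": 0, "y": 0, "z": 0, "yaw": 0, "jaw": 0.45}, {"x": 0, "y": 0, "z": 0, "yaw": 0, "jaw": 0.45}, {"x": 0, "y": 0, "z": -3, "yaw": 0, "jaw": 0.45}, {"x": 0, "y": 0, "z": -4, "yaw": 0, "jaw": 0.6}, {"x": 0, "y": 0, "z": -4, "yaw": 0, "jaw": 0.6}, {"x": 0, "y": 0, "z": 0, "yaw": 0, "jaw": 0.6}])

```text
t: 10.9
eef_pos: [0.4956, -0.1625, 0.1506]
tool_rot: [-0.001, 3.132, -0.009]
ft_force: [0.7, -0.2, 0.2]
width: 0.0506
grasp_force: 0.0
```

```bash
python3 - <<'E'
from meas import *
im,p=cam("wrist")
for o in find(im,p,.016):
    if o[2]>90: print(o)
im,p=cam("top"); 
for o in find(im,p):
    if o[0]<700: print("top",o)
print(wood(im,p))
E
python3 go.py 639 128 110 90
```

```text
(492.4, -90.1, 107.4, 35.9, -0.6, [340.0, 177.0])
(490.2, -160.0, 106.4, 35.5, 0.6, [258.0, 176.0])
(484.4, -263.2, 102.9, 6.3, -0.6, [137.0, 170.0])
(492.8, -129.5, 150.3, 130.7, 89.3, [275.0, 175.0])
top (491.3, -86.3, 104.1, 25.2, 0.0, [301.0, 222.0])
top (578.8, 91.9, 23.0, 20.5, -0.6, [224.0, 183.0])
top (583.6, 314.0, 23.4, 21.2, 0.7, [129.0, 183.0])
top (582.1, 138.8, 23.0, 23.0, 88.8, [204.0, 182.0])
top (586.9, 203.2, 23.3, 20.8, 88.8, [176.0, 180.0])
top (587.9, 248.4, 21.3, 20.8, 88.8, [156.0, 180.0])
top (638.1, 210.4, 46.8, 11.7, 88.6, [174.0, 158.0])
[(638.7, 126.9, 92.2, 20.1, -89.1, [209.0, 157.0]), (647.3, 625.2, 97.4, 20.0, 8.4, [3.0, 159.0])]
dtool cm [-14.61  28.9    3.66] yaw 90.0
tcp [ 493.  -161.1  146.7] ang -180.0 t 11.0 w 51.4 0.0 tilt [ 0.003 -0.001 -1.   ]
```

Both blanks sit centred in slots. Knife next: go above it, then turn 90°.

Emit:
jog_arm(commands=[{"x": -1.6, "y": 3.2, "z": 0, "yaw": 0, "jaw": 0.6}, {"x": -1.9, "y": 3.8, "z": 0, "yaw": 0, "jaw": 0.6}, {"x": -2.1, "y": 4.1, "z": 0, "yaw": 0, "jaw": 0.6}, {"x": -2.1, "y": 4.1, "z": 0, "yaw": 0, "jaw": 0.6}, {"x": -2.1, "y": 4.1, "z": 0, "yaw": 0, "jaw": 0.6}, {"x": -2.1, "y": 4.1, "z": 0, "yaw": 0, "jaw": 0.6}, {"x": -1.7, "y": 3.5, "z": 0, "yaw": 0, "jaw": 0.6}, {"x": -1, "y": 2, "z": 0, "yaw": 5, "jaw": 0.6}, {"x": 0, "y": 0, "z": 0, "yaw": 8.5, "jaw": 0.6}, {"x": 0, "y": 0, "z": 0, "yaw": 8.5, "jaw": 0.6}])

```text
t: 12.0
eef_pos: [0.6371, 0.1294, 0.1428]
tool_rot: [-0.604, -3.078, 0.002]
ft_force: [-0.6, 0.6, -0.3]
width: 0.0521
grasp_force: 0.0
```

Emit:
jog_arm(commands=[{"x": 0, "y": 0, "z": 0, "yaw": 8.5, "jaw": 0.6}, {"x": 0, "y": 0, "z": 0, "yaw": 8.5, "jaw": 0.6}, {"x": 0, "y": 0, "z": 0, "yaw": 8.5, "jaw": 0.6}, {"x": 0, "y": 0, "z": 0, "yaw": 8.5, "jaw": 0.6}, {"x": 0, "y": 0, "z": 0, "yaw": 8.5, "jaw": 0.6}, {"x": 0, "y": 0, "z": 0, "yaw": 8.5, "jaw": 0.6}, {"x": 0, "y": 0, "z": 0, "yaw": 8.5, "jaw": 0.6}, {"x": 0, "y": 0, "z": 0, "yaw": 8.5, "jaw": 0.6}, {"x": 0, "y": 0, "z": 0, "yaw": 0, "jaw": 0.6}])

```text
t: 12.9
eef_pos: [0.6371, 0.1281, 0.1432]
tool_rot: [-2.219, -2.22, 0.005]
ft_force: [0.3, -0.8, -0.8]
width: 0.0524
grasp_force: 0.0
```

```bash
python3 - <<'E'
from meas import *
im,p=cam("wrist"); cv2.imwrite("pics/w4.png",im)
for o in find(im,p): print(o)
print(wood(im,p))
im,p=cam("top"); print(wood(im,p))
E
python3 go.py 639 128 32 90
```

```text
(577.1, 98.1, 24.8, 13.2, 29.8, [188.0, 223.0])
(584.1, 139.8, 24.1, 23.4, 26.2, [193.0, 177.0])
(588.1, 203.3, 24.3, 24.3, -46.9, [194.0, 99.0])
(639.5, 211.5, 49.7, 14.3, -89.4, [260.0, 88.0])
(589.0, 248.8, 24.6, 24.2, -31.0, [192.0, 36.0])
(784.0, 229.5, 65.5, 44.3, 72.1, [445.0, 63.0])
[(640.6, 128.6, 94.5, 20.4, -89.2, [260.0, 182.0]), (758.0, 222.3, 83.8, 49.4, -73.2, [414.0, 73.0])]
[(647.3, 625.1, 97.4, 20.0, 8.2, [3.0, 159.0])]
dtool cm [-1.000e-02  1.900e-01  1.119e+01] yaw 0.2
tcp [637.5 128.1 143.9] ang 90.2 t 13.0 w 52.3 0.0 tilt [-0.003 -0.    -1.   ]
```

View pics/w4.png

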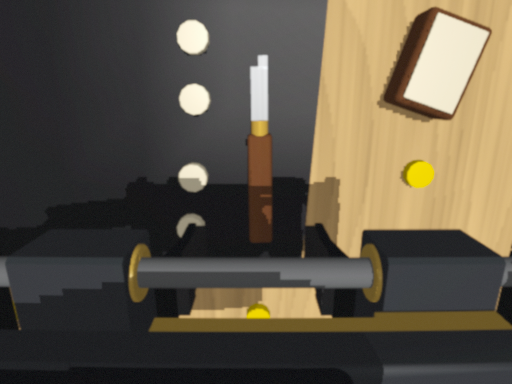

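Knife handle (260,182) lies between the fingers; discs at (193,*) are clear if the jaw narrows. Descend with a narrower jaw.

Emit:
jog_arm(commands=[{"x": 0, "y": 0.3, "z": 3.5, "yaw": 0, "jaw": 0.42}, {"x": 0, "y": 0, "z": 3.5, "yaw": 0, "jaw": 0.42}, {"x": 0, "y": 0, "z": 2, "yaw": 0, "jaw": 0.42}, {"x": 0, "y": 0, "z": 1.6, "yaw": 0, "jaw": 0.42}, {"x": 0, "y": 0, "z": 0.8, "yaw": 0, "jaw": 0.42}, {"x": 0, "y": 0, "z": 0, "yaw": 0, "jaw": 0}, {"x": 0, "y": 0, "z": 0, "yaw": 0, "jaw": 0}, {"x": 0, "y": 0, "z": 0, "yaw": 0, "jaw": 0}, {"x": 0, "y": 0, "z": 0, "yaw": 0, "jaw": 0}])

```text
t: 13.9
eef_pos: [0.6423, 0.1283, 0.0329]
tool_rot: [2.22, 2.221, 0.003]
ft_force: [-0.2, -0.0, 1.8]
width: 0.0194
grasp_force: 30.0
```

Emit:
jog_arm(commands=[{"x": 0, "y": 0, "z": -2, "yaw": 0, "jaw": 0}, {"x": 0, "y": 0, "z": -4, "yaw": 0, "jaw": 0}, {"x": 0, "y": 0, "z": -2, "yaw": 0, "jaw": 0}, {"x": 0, "y": 0, "z": 0, "yaw": 0, "jaw": 0}, {"x": 0, "y": 0, "z": 0, "yaw": 0, "jaw": 0}])

```text
t: 14.4
eef_pos: [0.6414, 0.1283, 0.1121]
tool_rot: [2.22, 2.222, 0.001]
ft_force: [-0.4, 0.2, -1.1]
width: 0.0195
grasp_force: 30.0
```

```bash
python3 go.py 589 -177 110 90
```

```text
dtool cm [-30.52  -5.25   0.2 ] yaw 0.0
tcp [641.4 128.3 112.1] ang 90.0 t 14.4 w 19.5 29.98917192220688 tilt [ 0.001 -0.    -1.   ]
```

Emit:
jog_arm(commands=[{"x": -2, "y": -0.3, "z": 0, "yaw": 0, "jaw": 0}, {"x": -4, "y": -0.7, "z": 0, "yaw": 0, "jaw": 0}, {"x": -4.5, "y": -0.8, "z": 0, "yaw": 0, "jaw": 0}, {"x": -4.5, "y": -0.8, "z": 0, "yaw": 0, "jaw": 0}, {"x": -4.5, "y": -0.8, "z": 0, "yaw": 0, "jaw": 0}, {"x": -4.5, "y": -0.8, "z": 0, "yaw": 0, "jaw": 0}, {"x": -4, "y": -0.7, "z": 0, "yaw": 0, "jaw": 0}, {"x": -2.5, "y": -0.35, "z": 0, "yaw": 0, "jaw": 0}, {"x": 0, "y": 0, "z": 2, "yaw": 0, "jaw": 0}, {"x": 0, "y": 0, "z": 2, "yaw": 0, "jaw": 0}])

```text
t: 15.4
eef_pos: [0.5881, -0.178, 0.0699]
tool_rot: [-2.223, -2.218, 0.001]
ft_force: [-0.6, -0.3, -0.8]
width: 0.0197
grasp_force: 30.0
```

```bash
python3 - <<'E'
from h import *
im,p=cam("wrist"); cv2.imwrite("pics/w5.png",im)
E
python3 go.py 589 -177 35 90
```

```text
dtool cm [-0.08  0.35  3.12] yaw -0.1
tcp [ 585.7 -176.3   66.2] ang 89.9 t 15.45 w 19.7 29.989129900932312 tilt [-0.008  0.004 -1.   ]
```

View pics/w5.png

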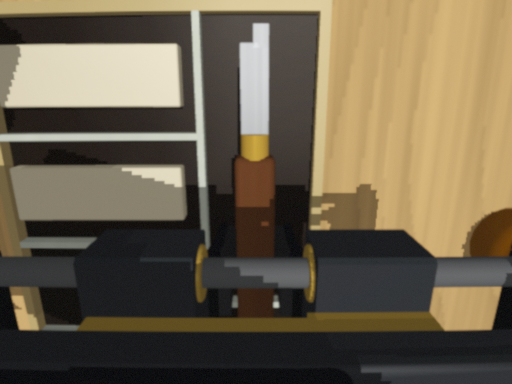

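Knife is held centred in its compartment (200–318), blade away from the disc compartment. Settle and lower.

Emit:
jog_arm(commands=[{"x": 0, "y": 0.1, "z": 1.5, "yaw": 0, "jaw": 0}, {"x": 0, "y": 0, "z": 0.5, "yaw": 0, "jaw": 0}, {"x": 0, "y": 0, "z": 0, "yaw": 0, "jaw": 0}, {"x": 0, "y": 0, "z": 0, "yaw": 0, "jaw": 0}])

```text
t: 15.85
eef_pos: [0.5904, -0.1765, 0.0517]
tool_rot: [2.22, 2.222, 0.0]
ft_force: [-0.3, 0.3, -0.3]
width: 0.0198
grasp_force: 30.0
```

```bash
python3 go.py 589 -177 36 90
```

```text
dtool cm [-0.04 -0.14  1.57] yaw 0.1
tcp [ 590.4 -176.5   51.7] ang 90.1 t 15.85 w 19.8 29.989143311977386 tilt [ 0. -0. -1.]
```

Emit:
jog_arm(commands=[{"x": 0, "y": -0.1, "z": 1, "yaw": 0, "jaw": 0}, {"x": 0, "y": 0, "z": 0.5, "yaw": 0, "jaw": 0}, {"x": 0, "y": 0, "z": 0, "yaw": 0, "jaw": 0}, {"x": 0, "y": 0, "z": 0, "yaw": 0, "jaw": 0.32}, {"x": 0, "y": 0, "z": 0, "yaw": 0, "jaw": 0.32}, {"x": 0, "y": 0, "z": 0, "yaw": 0, "jaw": 0.32}, {"x": 0, "y": 0, "z": -3, "yaw": 0, "jaw": 0.32}, {"x": 0, "y": 0, "z": -4, "yaw": 0, "jaw": 0.35}, {"x": 0, "y": 0, "z": -3, "yaw": 0, "jaw": 0.35}, {"x": 0, "y": 0, "z": 0, "yaw": 0, "jaw": 0.35}])

```text
t: 16.85
eef_pos: [0.5921, -0.1782, 0.1416]
tool_rot: [2.214, 2.215, 0.005]
ft_force: [-0.0, 0.1, 0.6]
width: 0.0306
grasp_force: 0.0
```

```bash
python3 - <<'E'
from meas import *
im,p=cam("wrist"); print(wood(im,p,.018)); cv2.imwrite("pics/w6.png",im)
im,p=cam("top")
for o in find(im,p):
    if o[0]<700 and o[2]<30: print("top",o)
E
python3 go.py 580.5 93 120 90
```

```text
[(588.5, -176.6, 94.8, 21.0, -89.6, [249.0, 180.0])]
top (578.8, 91.9, 23.0, 20.5, -0.6, [224.0, 183.0])
top (583.5, 312.9, 23.8, 23.2, 88.8, [129.0, 183.0])
top (582.1, 138.8, 23.0, 23.0, 88.8, [204.0, 182.0])
top (586.9, 203.2, 23.3, 20.8, 88.8, [176.0, 181.0])
top (586.9, 248.4, 23.3, 21.0, 0.4, [156.0, 181.0])
dtool cm [26.99 -0.87  1.72] yaw 0.0
tcp [ 589.3 -176.9  137.5] ang 90.0 t 16.95 w 30.4 0.0 tilt [ 0.002 -0.001 -1.   ]
```

Knife is in (handle at 588.5, -176.6). Now discs: first the one at (584,140).

Emit:
jog_arm(commands=[{"x": 2.6, "y": 0, "z": 0, "yaw": 0, "jaw": 0.42}, {"x": 4, "y": 0, "z": 0, "yaw": 0, "jaw": 0.42}, {"x": 4.5, "y": 0, "z": 0, "yaw": 0, "jaw": 0.42}, {"x": 4.5, "y": 0, "z": 0, "yaw": 0, "jaw": 0.42}, {"x": 4.5, "y": -0.2, "z": 0.5, "yaw": 0, "jaw": 0.42}, {"x": 4.5, "y": -0.2, "z": 1, "yaw": 0, "jaw": 0.42}, {"x": 4, "y": -0.1, "z": 1, "yaw": 0, "jaw": 0.42}, {"x": 3, "y": 0, "z": 1, "yaw": 0, "jaw": 0.42}, {"x": 0, "y": 0, "z": 1.5, "yaw": 0, "jaw": 0.42}, {"x": 0, "y": 0, "z": 0, "yaw": 0, "jaw": 0.42}])

```text
t: 17.95
eef_pos: [0.5811, 0.1396, 0.0831]
tool_rot: [-2.216, -2.221, 0.009]
ft_force: [-0.7, -0.0, 0.0]
width: 0.0361
grasp_force: 0.0
```

```bash
python3 go.py 584 139.5 30 90
```

```text
dtool cm [-0.    0.33  5.31] yaw 0.1
tcp [581.1 139.6  83.1] ang 90.1 t 17.95 w 36.1 0.0 tilt [-0.007 -0.001 -1.   ]
```

Emit:
jog_arm(commands=[{"x": 0, "y": 0.2, "z": 2.4, "yaw": 0, "jaw": 0.42}, {"x": 0, "y": 0, "z": 2, "yaw": 0, "jaw": 0.42}, {"x": 0, "y": 0, "z": 1.1, "yaw": 0, "jaw": 0.42}, {"x": 0, "y": 0, "z": 0, "yaw": 0, "jaw": 0.42}, {"x": 0, "y": 0, "z": 0, "yaw": 0, "jaw": 0}, {"x": 0, "y": 0, "z": 0, "yaw": 0, "jaw": 0}, {"x": 0, "y": 0, "z": 0, "yaw": 0, "jaw": 0}, {"x": 0, "y": 0, "z": -2, "yaw": 0, "jaw": 0}, {"x": 0, "y": 0, "z": -4, "yaw": 0, "jaw": 0}, {"x": 0, "y": 0, "z": 0, "yaw": 0, "jaw": 0}])

```text
t: 18.95
eef_pos: [0.5897, 0.1396, 0.0968]
tool_rot: [2.215, 2.217, 0.013]
ft_force: [1.2, 0.7, -0.4]
width: 0.0213
grasp_force: 30.0
```

```bash
python3 go.py 588.5 -315 80 90
```

```text
dtool cm [-45.47  -0.17   1.65] yaw 0.0
tcp [589.7 139.6  96.8] ang 90.0 t 18.95 w 21.3 29.999795258045197 tilt [ 0.011  0.001 -1.   ]
```

Emit:
jog_arm(commands=[{"x": 0, "y": 0, "z": -2, "yaw": 0, "jaw": 0}, {"x": 0, "y": 0, "z": 0, "yaw": 0, "jaw": 0}])

```text
t: 19.15
eef_pos: [0.5877, 0.1395, 0.1141]
tool_rot: [2.218, 2.219, 0.007]
ft_force: [0.5, 0.7, -0.8]
width: 0.0216
grasp_force: 30.0
```

```bash
python3 - <<'E'
from meas import *
im,p=cam("wrist")
im2,p2=cam("side")
s=manip.read_state(); e=np.array(s["eef_pos"])-[0,0,.02]; u,v=proj(p2,e)[0].astype(int)
print(u,v,s["width"])
u=np.clip(u,60,450);v=np.clip(v,50,330)
a=cv2.resize(im2[v-50:v+50,u-60:u+60],(480,400),interpolation=cv2.INTER_CUBIC)
b=cv2.resize(im[200:360,200:320],(300,400))
cv2.imwrite("pics/s1.png",np.hstack([a,b]))
E
python3 go.py 588.5 -315 80 90
```

```text
219 212 0.021881208729471652
dtool cm [-45.43   0.21   3.18] yaw 0.0
tcp [586.1 139.3 111.8] ang 90.0 t 19.25 w 21.9 29.999760389328003 tilt [ 0.001  0.    -1.   ]
```

View pics/s1.png

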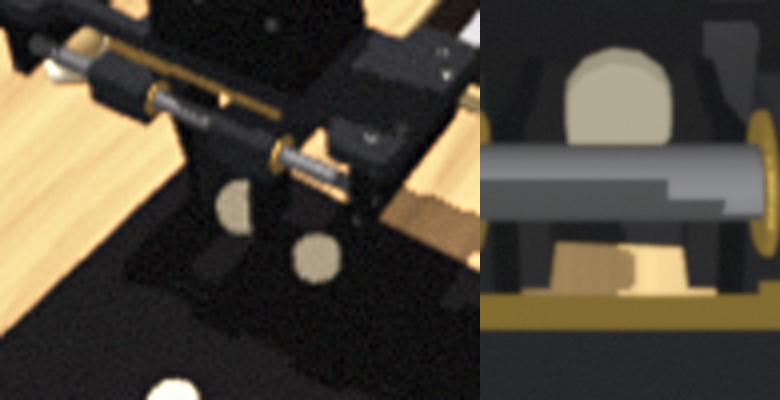

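Side crop: the disc (235,207) is held between the pads, flat enough. Carry it to the far end of the disc bay.

Emit:
jog_arm(commands=[{"x": -4.2, "y": 0, "z": 0, "yaw": 0, "jaw": 0}, {"x": -4.8, "y": 0, "z": 0, "yaw": 0, "jaw": 0}, {"x": -4.8, "y": 0, "z": 0, "yaw": 0, "jaw": 0}, {"x": -4.8, "y": 0, "z": 0, "yaw": 0, "jaw": 0}, {"x": -4.8, "y": 0, "z": 0, "yaw": 0, "jaw": 0}, {"x": -4.8, "y": 0.1, "z": 0, "yaw": 0, "jaw": 0}, {"x": -4.8, "y": 0.1, "z": 0, "yaw": 0, "jaw": 0}, {"x": -4.8, "y": 0, "z": 0, "yaw": 0, "jaw": 0}, {"x": -4.6, "y": 0, "z": 0, "yaw": 0, "jaw": 0}, {"x": -3, "y": 0, "z": 0, "yaw": 0, "jaw": 0}])

```text
t: 20.25
eef_pos: [0.5873, -0.3183, 0.1101]
tool_rot: [-2.223, -2.219, 0.001]
ft_force: [0.4, 0.2, 0.7]
width: 0.0217
grasp_force: 30.0
```

Emit:
jog_arm(commands=[{"x": 0, "y": 0, "z": 2.5, "yaw": 0, "jaw": 0}, {"x": 0, "y": 0, "z": 2.5, "yaw": 0, "jaw": 0}, {"x": 0, "y": 0, "z": 0, "yaw": 0, "jaw": 0}, {"x": 0, "y": 0, "z": 0, "yaw": 0, "jaw": 0}, {"x": 0, "y": 0, "z": 0, "yaw": 0, "jaw": 0}])

```text
t: 20.75
eef_pos: [0.5887, -0.3148, 0.0622]
tool_rot: [2.219, 2.222, 0.0]
ft_force: [0.4, 0.0, -1.4]
width: 0.0217
grasp_force: 30.0
```

```bash
python3 go.py 588.5 -315 33 90
```

```text
dtool cm [-0.02 -0.02  2.92] yaw 0.1
tcp [ 588.7 -314.8   62.2] ang 90.1 t 20.75 w 21.7 29.999705851078033 tilt [ 0.001 -0.001 -1.   ]
```

Emit:
jog_arm(commands=[{"x": 0, "y": 0, "z": 1.6, "yaw": 0, "jaw": 0}, {"x": 0, "y": 0, "z": 1.2, "yaw": 0, "jaw": 0}, {"x": 0, "y": 0, "z": 0, "yaw": 0, "jaw": 0}, {"x": 0, "y": 0, "z": 0, "yaw": 0, "jaw": 0}, {"x": 0, "y": 0, "z": 0, "yaw": 0, "jaw": 0.34}, {"x": 0, "y": 0, "z": 0, "yaw": 0, "jaw": 0.34}, {"x": 0, "y": 0, "z": 0, "yaw": 0, "jaw": 0.34}, {"x": 0, "y": 0, "z": -3, "yaw": 0, "jaw": 0.34}, {"x": 0, "y": 0, "z": -4, "yaw": 0, "jaw": 0.34}, {"x": 0, "y": 0, "z": -1, "yaw": 0, "jaw": 0.42}])

```text
t: 21.75
eef_pos: [0.5905, -0.3165, 0.1182]
tool_rot: [2.215, 2.216, 0.002]
ft_force: [1.2, -0.2, 0.5]
width: 0.0323
grasp_force: 0.0
```

```bash
python3 - <<'E'
from meas import *
im,p=cam("wrist")
for o in find(im,p,.016): print(o)
im,p=cam("top")
for o in find(im,p):
    if o[0]<700 and o[2]<30: print("top",o)
E
python3 go.py 588 203.3 90 90
```

```text
(785.2, -384.6, 38.3, 14.2, -0.9, [484.0, 275.0])
(631.8, -384.0, 51.4, 15.7, 1.4, [304.0, 276.0])
(391.8, -383.3, 31.8, 14.1, 0.6, [16.0, 277.0])
(588.0, -314.0, 24.8, 23.1, 89.9, [251.0, 196.0])
(531.2, -255.4, 195.6, 153.5, 0.1, [191.0, 87.0])
top (578.8, 91.9, 22.9, 20.5, -0.6, [224.0, 183.0])
top (583.6, 314.0, 23.4, 21.2, 0.7, [129.0, 183.0])
top (586.9, 203.2, 23.3, 20.8, 88.8, [176.0, 180.0])
top (587.9, 248.4, 21.2, 20.8, 88.8, [157.0, 180.0])
dtool cm [51.91 -0.13  2.45] yaw 0.0
tcp [ 589.4 -315.8  116.2] ang 90.0 t 21.85 w 34.8 0.0 tilt [ 0.004 -0.003 -1.   ]
```

Disc 1 is at (588,-314). Next the disc at (580.5, 93).

Emit:
jog_arm(commands=[{"x": 3.2, "y": 0, "z": 0, "yaw": 0, "jaw": 0.42}, {"x": 4.7, "y": 0, "z": 0, "yaw": 0, "jaw": 0.42}, {"x": 4.7, "y": 0, "z": 0, "yaw": 0, "jaw": 0.42}, {"x": 4.7, "y": 0, "z": 0, "yaw": 0, "jaw": 0.42}, {"x": 4.7, "y": -0.2, "z": 0, "yaw": 0, "jaw": 0.42}, {"x": 4.7, "y": -0.2, "z": 0, "yaw": 0, "jaw": 0.42}, {"x": 4.7, "y": -0.2, "z": 1, "yaw": 0, "jaw": 0.42}, {"x": 4.7, "y": -0.2, "z": 1, "yaw": 0, "jaw": 0.42}, {"x": 4.7, "y": 0, "z": 1, "yaw": 0, "jaw": 0.42}, {"x": 0, "y": 0, "z": 0, "yaw": 0, "jaw": 0.42}])

```text
t: 22.85
eef_pos: [0.5764, 0.0989, 0.0806]
tool_rot: [-2.209, -2.225, 0.006]
ft_force: [0.2, -0.1, -0.6]
width: 0.0367
grasp_force: 0.0
```

```bash
python3 - <<'E'
from meas import *
im,p=cam("top")
for o in find(im,p):
    if o[0]<700 and o[2]<30: print("top",o)
E
python3 go.py 580.5 93 30 90
```

```text
top (583.6, 314.0, 23.4, 21.2, 0.7, [129.0, 183.0])
top (586.6, -315.3, 23.2, 21.0, -3.2, [403.0, 176.0])
dtool cm [-0.33  0.33  5.12] yaw 0.3
tcp [577.4  96.3  81.3] ang 90.3 t 22.9 w 36.4 0.0 tilt [-0.005  0.    -1.   ]
```

Emit:
jog_arm(commands=[{"x": -0.2, "y": 0.2, "z": 2.4, "yaw": 0, "jaw": 0.42}, {"x": 0, "y": 0, "z": 1.8, "yaw": 0, "jaw": 0.42}, {"x": 0, "y": 0, "z": 1, "yaw": 0, "jaw": 0.42}, {"x": 0, "y": 0, "z": 0, "yaw": 0, "jaw": 0.42}, {"x": 0, "y": 0, "z": 0, "yaw": 0, "jaw": 0}, {"x": 0, "y": 0, "z": 0, "yaw": 0, "jaw": 0}, {"x": 0, "y": 0, "z": 0, "yaw": 0, "jaw": 0}, {"x": 0, "y": 0, "z": -3, "yaw": 0, "jaw": 0}, {"x": 0, "y": 0, "z": -3, "yaw": 0, "jaw": 0}, {"x": 0, "y": 0, "z": 0, "yaw": 0, "jaw": 0}])

```text
t: 23.9
eef_pos: [0.585, 0.0912, 0.0959]
tool_rot: [2.216, 2.217, 0.01]
ft_force: [0.6, 0.0, -0.5]
width: 0.0222
grasp_force: 30.0
```

```bash
python3 go.py 588.5 -287 90 90
```

```text
dtool cm [-37.82   0.32   0.61] yaw 0.0
tcp [585.   91.2  95.9] ang 90.0 t 23.9 w 22.2 29.999883770942688 tilt [ 0.009 -0.    -1.   ]
```

Emit:
jog_arm(commands=[{"x": -2.8, "y": 0, "z": 0, "yaw": 0, "jaw": 0}, {"x": -4.5, "y": 0.1, "z": 0, "yaw": 0, "jaw": 0}, {"x": -4.7, "y": 0.1, "z": 0, "yaw": 0, "jaw": 0}, {"x": -4.7, "y": 0.1, "z": 0, "yaw": 0, "jaw": 0}, {"x": -4.7, "y": 0.1, "z": 0, "yaw": 0, "jaw": 0}, {"x": -4.7, "y": 0.1, "z": 0, "yaw": 0, "jaw": 0}, {"x": -4.7, "y": 0, "z": 0, "yaw": 0, "jaw": 0}, {"x": -4.5, "y": 0, "z": 0, "yaw": 0, "jaw": 0}, {"x": -2.5, "y": 0, "z": 0, "yaw": 0, "jaw": 0}, {"x": 0, "y": 0, "z": 1, "yaw": 0, "jaw": 0}])

```text
t: 24.9
eef_pos: [0.5882, -0.2922, 0.0827]
tool_rot: [2.221, 2.212, 0.001]
ft_force: [0.3, 0.8, 0.4]
width: 0.0219
grasp_force: 30.0
```

Emit:
jog_arm(commands=[{"x": 0, "y": 0, "z": 2, "yaw": 0, "jaw": 0}, {"x": 0, "y": 0, "z": 0, "yaw": 0, "jaw": 0}, {"x": 0, "y": 0, "z": 0, "yaw": 0, "jaw": 0}, {"x": 0, "y": 0, "z": 0, "yaw": 0, "jaw": 0}])

```text
t: 25.3
eef_pos: [0.5875, -0.286, 0.062]
tool_rot: [2.219, 2.223, 0.0]
ft_force: [0.5, -0.1, -0.6]
width: 0.0218
grasp_force: 30.0
```

```bash
python3 go.py 588.5 -286.5 34 90
```

```text
dtool cm [-0.05  0.1   2.8 ] yaw 0.1
tcp [ 587.5 -286.    62. ] ang 90.1 t 25.3 w 21.8 29.999817609786987 tilt [ 0. -0. -1.]
```

Emit:
jog_arm(commands=[{"x": 0, "y": 0.1, "z": 1.6, "yaw": 0, "jaw": 0}, {"x": 0, "y": 0, "z": 1.2, "yaw": 0, "jaw": 0}, {"x": 0, "y": 0, "z": 0, "yaw": 0, "jaw": 0}, {"x": 0, "y": 0, "z": 0, "yaw": 0, "jaw": 0}, {"x": 0, "y": 0, "z": 0, "yaw": 0, "jaw": 0.34}, {"x": 0, "y": 0, "z": 0, "yaw": 0, "jaw": 0.34}, {"x": 0, "y": 0, "z": 0, "yaw": 0, "jaw": 0.34}, {"x": 0, "y": 0, "z": -3, "yaw": 0, "jaw": 0.34}, {"x": 0, "y": 0, "z": -4, "yaw": 0, "jaw": 0.34}, {"x": 0, "y": 0, "z": -1, "yaw": 0, "jaw": 0.42}])

```text
t: 26.3
eef_pos: [0.5904, -0.2884, 0.1181]
tool_rot: [2.215, 2.216, 0.002]
ft_force: [0.2, -0.7, -0.5]
width: 0.0324
grasp_force: 0.0
```

```bash
python3 - <<'E'
from meas import *
im,p=cam("wrist")
for o in find(im,p,.016): 
    if o[2]<40: print(o)
im,p=cam("top")
for o in find(im,p):
    if o[0]<700 and o[2]<30: print("top",o)
E
python3 go.py 588 203.3 90 90
```

```text
(587.9, -314.2, 23.0, 21.7, 79.9, [251.0, 230.0])
(587.9, -284.2, 23.1, 21.5, 89.9, [251.0, 194.0])
top (583.6, 312.9, 23.6, 22.8, 45.3, [129.0, 183.0])
top (586.9, 203.2, 23.3, 20.8, 88.8, [176.0, 180.0])
top (586.9, 248.4, 23.3, 21.0, 0.4, [156.0, 181.0])
dtool cm [49.11 -0.13  2.46] yaw 0.0
tcp [ 589.4 -287.7  116.1] ang 90.0 t 26.4 w 35.0 0.0 tilt [ 0.004 -0.003 -1.   ]
```

Two discs in. Third: the disc at (588, 203).

Emit:
jog_arm(commands=[{"x": 4, "y": 0, "z": 0, "yaw": 0, "jaw": 0.42}, {"x": 5, "y": 0, "z": 0, "yaw": 0, "jaw": 0.42}, {"x": 5, "y": 0, "z": 0, "yaw": 0, "jaw": 0.42}, {"x": 5, "y": 0, "z": 0, "yaw": 0, "jaw": 0.42}, {"x": 5, "y": 0, "z": 0, "yaw": 0, "jaw": 0.42}, {"x": 5, "y": 0, "z": 0, "yaw": 0, "jaw": 0.42}, {"x": 5, "y": 0, "z": 0, "yaw": 0, "jaw": 0.42}, {"x": 5, "y": 0, "z": 0, "yaw": 0, "jaw": 0.42}, {"x": 5, "y": 0, "z": 0, "yaw": 0, "jaw": 0.42}, {"x": 5, "y": 0, "z": 0, "yaw": 0, "jaw": 0.42}])

```text
t: 27.4
eef_pos: [0.5863, 0.205, 0.1117]
tool_rot: [-2.22, -2.221, 0.004]
ft_force: [0.5, 0.3, -0.1]
width: 0.0366
grasp_force: 0.0
```

Emit:
jog_arm(commands=[{"x": 0, "y": 0, "z": 2, "yaw": 0, "jaw": 0.42}, {"x": 0, "y": 0, "z": 1, "yaw": 0, "jaw": 0.42}, {"x": 0, "y": 0, "z": 0, "yaw": 0, "jaw": 0.42}, {"x": 0, "y": 0, "z": 0, "yaw": 0, "jaw": 0.42}])

```text
t: 27.8
eef_pos: [0.5874, 0.2019, 0.0826]
tool_rot: [-2.222, -2.219, 0.003]
ft_force: [1.0, 0.4, -0.3]
width: 0.0365
grasp_force: 0.0
```

```bash
python3 - <<'E'
from meas import *
im,p=cam("wrist")
for o in find(im,p,.014): 
    if o[2]<40: print(o)
E
python3 go.py 588 203.3 30 90
```

```text
(535.1, 161.1, 19.3, 2.4, 0.2, [182.0, 269.0])
(756.7, 153.9, 28.5, 15.8, 1.4, [489.0, 276.0])
(415.7, 154.9, 30.5, 14.6, 0.8, [19.0, 276.0])
(587.8, 203.8, 25.5, 22.9, -89.2, [256.0, 211.0])
(588.5, 249.0, 24.7, 24.2, 89.9, [257.0, 144.0])
(584.6, 313.8, 24.6, 24.4, -42.5, [250.0, 33.0])
dtool cm [0.14 0.   5.33] yaw -0.1
tcp [588.  201.9  83.3] ang 89.9 t 27.85 w 36.6 0.0 tilt [-0.001 -0.    -1.   ]
```

Emit:
jog_arm(commands=[{"x": 0.2, "y": 0, "z": 2.4, "yaw": 0, "jaw": 0.42}, {"x": 0, "y": 0, "z": 1.9, "yaw": 0, "jaw": 0.42}, {"x": 0, "y": 0, "z": 1, "yaw": 0, "jaw": 0.42}, {"x": 0, "y": 0, "z": 0, "yaw": 0, "jaw": 0.42}, {"x": 0, "y": 0, "z": 0, "yaw": 0, "jaw": 0}, {"x": 0, "y": 0, "z": 0, "yaw": 0, "jaw": 0}, {"x": 0, "y": 0, "z": 0, "yaw": 0, "jaw": 0}, {"x": 0, "y": 0, "z": -3, "yaw": 0, "jaw": 0}, {"x": 0, "y": 0, "z": -3, "yaw": 0, "jaw": 0}, {"x": 0, "y": 0, "z": 0, "yaw": 0, "jaw": 0}])

```text
t: 28.85
eef_pos: [0.5911, 0.206, 0.0952]
tool_rot: [2.217, 2.218, 0.012]
ft_force: [0.4, -0.4, 0.7]
width: 0.0221
grasp_force: 30.0
```

Emit:
jog_arm(commands=[{"x": -3, "y": 0, "z": 0, "yaw": 0, "jaw": 0}, {"x": -4.7, "y": 0, "z": 0, "yaw": 0, "jaw": 0}, {"x": -4.7, "y": 0, "z": 0, "yaw": 0, "jaw": 0}, {"x": -4.7, "y": 0, "z": 0, "yaw": 0, "jaw": 0}, {"x": -4.7, "y": 0, "z": 0, "yaw": 0, "jaw": 0}, {"x": -4.7, "y": 0, "z": 0, "yaw": 0, "jaw": 0}, {"x": -4.7, "y": 0, "z": 0, "yaw": 0, "jaw": 0}, {"x": -4.7, "y": 0, "z": 0, "yaw": 0, "jaw": 0}, {"x": -4.7, "y": 0, "z": 0, "yaw": 0, "jaw": 0}, {"x": -4, "y": 0, "z": 0, "yaw": 0, "jaw": 0}])

```text
t: 29.85
eef_pos: [0.5877, -0.2434, 0.0904]
tool_rot: [2.222, 2.22, -0.0]
ft_force: [0.5, 0.8, -0.0]
width: 0.0221
grasp_force: 30.0
```

Emit:
jog_arm(commands=[{"x": -1.2, "y": 0, "z": 1, "yaw": 0, "jaw": 0}, {"x": 0, "y": 0, "z": 1.5, "yaw": 0, "jaw": 0}, {"x": 0, "y": 0, "z": 0, "yaw": 0, "jaw": 0}, {"x": 0, "y": 0, "z": 0, "yaw": 0, "jaw": 0}, {"x": 0, "y": 0, "z": 0, "yaw": 0, "jaw": 0}])

```text
t: 30.35
eef_pos: [0.5881, -0.2507, 0.0654]
tool_rot: [-2.218, -2.224, 0.0]
ft_force: [0.6, -0.6, -0.5]
width: 0.0217
grasp_force: 30.0
```

```bash
python3 go.py 588.5 -256.5 34 90
```

```text
dtool cm [-0.58  0.04  3.14] yaw 0.2
tcp [ 588.1 -250.7   65.4] ang 90.2 t 30.35 w 21.7 30.000143945217133 tilt [-0.001  0.001 -1.   ]
```

Emit:
jog_arm(commands=[{"x": -0.5, "y": 0, "z": 0.6, "yaw": 0, "jaw": 0}, {"x": 0, "y": 0, "z": 1.3, "yaw": 0, "jaw": 0}, {"x": 0, "y": 0, "z": 1.2, "yaw": 0, "jaw": 0}, {"x": 0, "y": 0, "z": 0, "yaw": 0, "jaw": 0}, {"x": 0, "y": 0, "z": 0, "yaw": 0, "jaw": 0}, {"x": 0, "y": 0, "z": 0, "yaw": 0, "jaw": 0.34}, {"x": 0, "y": 0, "z": 0, "yaw": 0, "jaw": 0.34}, {"x": 0, "y": 0, "z": 0, "yaw": 0, "jaw": 0.34}, {"x": 0, "y": 0, "z": -3, "yaw": 0, "jaw": 0.34}, {"x": 0, "y": 0, "z": -4, "yaw": 0, "jaw": 0.34}])

```text
t: 31.35
eef_pos: [0.5865, -0.2568, 0.1032]
tool_rot: [-2.217, -2.218, 0.002]
ft_force: [0.4, -1.0, 0.3]
width: 0.0295
grasp_force: 0.0
```

Emit:
jog_arm(commands=[{"x": 0, "y": 0, "z": -5, "yaw": 0, "jaw": 0.42}, {"x": 0, "y": -3, "z": -4, "yaw": 0, "jaw": 0.42}, {"x": 0, "y": -4, "z": -3, "yaw": 0, "jaw": 0.42}, {"x": 0, "y": -4, "z": 0, "yaw": 0, "jaw": 0.42}, {"x": 0, "y": -4, "z": 0, "yaw": 0, "jaw": 0.42}, {"x": -4, "y": -2, "z": 0, "yaw": 0, "jaw": 0.42}, {"x": -4, "y": 0, "z": 0, "yaw": 0, "jaw": 0.42}, {"x": -4, "y": 0, "z": 0, "yaw": 0, "jaw": 0.42}, {"x": -4, "y": 0, "z": 0, "yaw": 0, "jaw": 0.42}, {"x": 0, "y": 0, "z": 0, "yaw": 0, "jaw": 0.42}])

```text
t: 32.35
eef_pos: [0.4182, -0.424, 0.2254]
tool_rot: [2.221, 2.213, -0.004]
ft_force: [-0.6, 0.1, 0.5]
width: 0.0369
grasp_force: 0.0
```

```bash
python3 - <<'E'
from meas import *
im,p=cam("top")
for o in find(im,p,.016):
    if o[0]<700 and o[2]<110: print("top",o)
print(wood(im,p,.02))
cv2.imwrite("pics/t9.png",cv2.resize(im,(800,600),interpolation=cv2.INTER_CUBIC))
E
python3 go.py 588 203.3 90 90
```

```text
top (489.6, -159.6, 103.6, 33.8, -1.2, [337.0, 220.0])
top (491.1, -90.4, 104.0, 33.2, -0.2, [306.0, 220.0])
top (584.4, 313.4, 21.2, 21.1, -89.3, [128.0, 183.0])
top (587.7, 248.0, 21.1, 20.8, 88.8, [156.0, 180.0])
top (587.2, -94.6, 47.7, 11.5, 88.8, [307.0, 177.0])
top (587.4, -314.8, 21.2, 20.8, 88.9, [403.0, 176.0])
top (587.1, -271.9, 46.4, 23.0, 88.8, [384.0, 176.0])
[(587.3, -176.1, 93.7, 20.6, 88.9, [343.0, 177.0]), (646.4, 620.9, 96.3, 20.9, 3.4, [3.0, 159.0])]
dtool cm [62.45 16.83 13.39] yaw -0.2
tcp [ 417.8 -420.5  224.8] ang 89.8 t 32.4 w 36.5 0.0 tilt [ 0.001 -0.002 -1.   ]
```

View pics/t9.png

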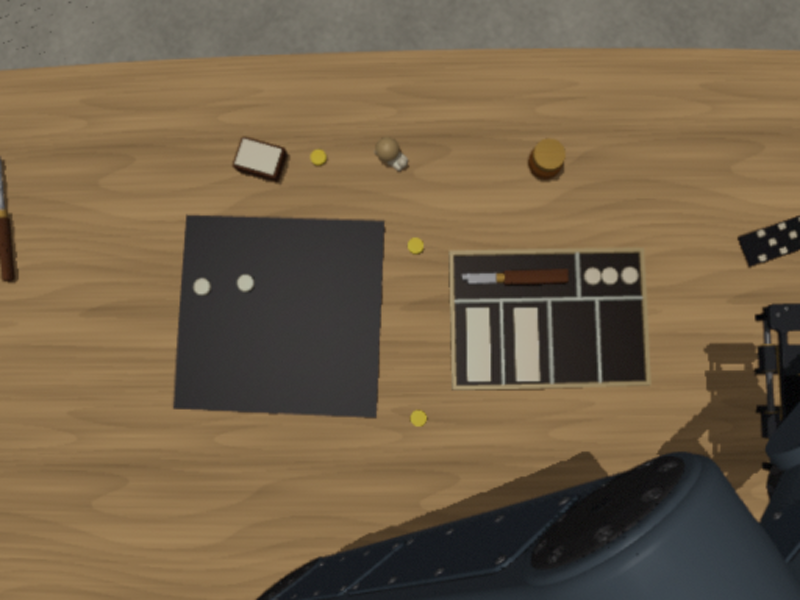

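Final view: the two blanks lie in their slots (479,344) and (526,344), and the knife is in its bay with the blade left. Three separate discs are at (593,276), (610,276) and (629,275). The two spare discs are still on the pad, and the jar, snail and block haven't moved.

```bash
python3 -c "
from station import manip
print(manip.finish_job())"
```

```text
the job is handed in; nothing more can be done
None
```

I handed the job in after about 32 s, with no verdict returned. In the last picture both blanks, the knife (blade away from the discs) and three discs were flat in their compartments, the two spare discs were still on the pad, and the jar, snail and horn block had not moved.

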